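# Clear a ground plate, sort its tubes and lay the straightedge on its edge

## Task

Get this ground plate ready for its edge check: put the angle-iron off-cuts lying along its outer edge into the black scrap tray, and lay the square tubes from the plate flat in the two grey trays, lengthwise and side by side, long tubes in the longer tray and short ones in the shorter. Only when all that is away, lay the straightedge flat on the bench, flush against the plate's free outer edge (the long edge facing away from the robot) and centred on it. Leave the flap disc, the tape roll and the tin where they are.

Things in the scene. Friction and masses are not known exactly. Their poses are not given: they have to be found in the camera images.
- plate: fixed ground steel plate lying on the bench, 170 mm (its x) by 300 mm (its y), 10 mm thick. Its free edge is the long edge facing away from the robot, a vertical face at local x = +85 mm, running along y. Origin: centre of its underside, on the bench. Two flush screw heads (look only) near its other long edge.
- straightedge: loose steel straightedge, 0.4 kg: flat bar 40 mm wide (its x), 200 mm long (its y), 8 mm thick, both long sides alike, with a grip rib along the middle of its top, 12 mm wide (x), 110 mm long (y), z = 8 to 42 mm. Starts flat on the bench to one side. Origin: centre of its underside; when flush it lies 105 mm from the plate's origin along the plate's x.
- offcut1: loose off-cut of red-brown primed angle iron, 0.3 kg, L-shaped section, 70 mm long (its y): base flange 40 mm wide, 8 mm thick (local x -20 to +20, z 0 to 8 mm), upright flange 8 mm thick, 40 mm high overall, at local x -20 to -12 mm. Starts on its base on the bench by the plate's free edge, upright flange on either side. Origin: centre of the underside.
- offcut2: loose off-cut of red-brown primed angle iron, 0.3 kg, L-shaped section, 70 mm long (its y): base flange 40 mm wide, 8 mm thick (local x -20 to +20, z 0 to 8 mm), upright flange 8 mm thick, 40 mm high overall, at local x -20 to -12 mm. Starts on its base on the bench by the plate's free edge, upright flange on either side. Origin: centre of the underside.
- long_tray: fixed flat grey tray for the long (120 mm) tubes: inside 152 mm (its x) by 167 mm (its y), floor 4 mm above the bench, walls 4 mm thick, tops 12 mm above the bench. Tubes lie along its x, side by side along y, room for three. May be at the robot's left or right. Origin: centre of its underside, on the bench.
- short_tray: fixed flat grey tray for the short (75 mm) tubes: inside 105 mm (its x) by 167 mm (its y), floor 4 mm above the bench, walls 4 mm thick, tops 12 mm above the bench. Tubes lie along its x, side by side along y, room for three. May be at the robot's left or right. Origin: centre of its underside, on the bench.
- scrap_tray: fixed open black scrap tray: inside 112 mm (its x axis) by 162 mm (its y axis), floor 4 mm above the bench, walls 4 mm thick, their tops 20 mm above the bench. Origin: centre of its underside, on the bench.
- discs: bystander: a flap disc 115 mm in diameter, 26 mm high, loose on the far side of the bench. Origin: centre of its underside.
- tape_roll: bystander: red roll 96 mm in diameter, 25 mm high, loose on the far side of the bench. Origin: centre of its underside.
- marking_tin: bystander: tin 66 mm in diameter, 80 mm high, loose on the far left side of the bench. Origin: centre of its underside.
- tube1: loose dark grey square steel tube, 25 mm x 25 mm, 120 mm long (its x axis): a long tube, 0.16 kg. Starts lying on the plate, along the plate's x. Origin: the centre of the tube (12.5 mm above what it lies on). May be absent (then None).
- tube2: loose dark grey square steel tube, 25 mm x 25 mm, 120 mm long (its x axis): a long tube, 0.16 kg. Starts lying on the plate, along the plate's x. Origin: the centre of the tube (12.5 mm above what it lies on). May be absent (then None).
- tube3: loose dark grey square steel tube, 25 mm x 25 mm, 120 mm long (its x axis): a long tube, 0.16 kg. Starts lying on the plate, along the plate's x. Origin: the centre of the tube (12.5 mm above what it lies on). May be absent (then None).
- tube4: loose dark grey square steel tube, 25 mm x 25 mm, 75 mm long (its x axis): a short tube, 0.10 kg. Starts lying on the plate, along the plate's x. Origin: the centre of the tube (12.5 mm above what it lies on). May be absent (then None).
- tube5: loose dark grey square steel tube, 25 mm x 25 mm, 75 mm long (its x axis): a short tube, 0.10 kg. Starts lying on the plate, along the plate's x. Origin: the centre of the tube (12.5 mm above what it lies on). May be absent (then None).

How it is judged:
By the outcome, as a careful person would: the job done as asked, in the order asked, and still so for the second after the job is handed in, with the robot touching nothing.
Of tube1, tube2, tube3 only 2 to 3 are there at a start; the rules pass over those that are not, and their reading is None.
Of tube4, tube5 only 1 to 2 are there at a start; the rules pass over those that are not, and their reading is None.
At some moment in a run one of straightedge, offcut1, offcut2 may be knocked a few centimetres aside while the robot is not near it.
Once in a run the grip may slacken for a moment while it holds something.
It also fails if it takes over 200 s, if anything falls off the work surface, if the arm or the gripper's body presses on something with over 40 N, if the wrist force passes 120 N, or if a joint passes its speed limit or range.

## Robot

A 6-joint arm with a two-finger parallel gripper is mounted at the origin on the work surface. World frame = base frame: x ahead of the robot, y to its left, z up, the work surface at z = 0. Lengths are in m, angles in degrees, forces in N, time in s.
With the tool pointing down it reaches from about 0.425 to 0.95 m from the base axis. Payload 14.7 kg.
Tool frame: the origin (TCP) lies at the centre of the arm's flange, where the gripper is bolted on; the fingertips stand 173 mm ahead of it and the grasp point (between the pads) lies 155 mm ahead of it; z points along the fingers, y is the line along which they close (so a half turn about z gives the same grasp; the last joint's range is limited). The gripper opens to 85 mm and grips with 20 to 120 N. Pads are 22 mm wide; open, the fingers measure 114 mm over their backs; the gripper's body (76 mm by 85 mm) begins 54 mm behind the grasp point. The pads swing forward as they close: fully open they stand 13 mm farther back than shut.
Start: joints at [60.699, 27.513, 91.461, -0, 61.026, -2.67], TCP at [0.291, 0.581, 0.405] pointing down, gripper open.
Joint ranges: [-157.49, 157.49], [-46.99, 117.5], [13.45, 153.17], [-89.5, 269.5], [5.16, 153.95], [-167.48, 167.48]. Speed limits (degrees/s): [108.29, 108.29, 136.94, 172.46, 172.46, 172.46].

## Interface

Orientations are given as a 3x3 rotation matrix whose columns are the frame's x, y, z axes.
In Python, from station import bot gives the robot as it stands.
- The arm moves only by the tool send_rows, never from a script. Its argument "moves" is one flat list of numbers, 7 for each row, row after row: the shift along the tool's x, y, z scaled (see below), then the turn, a rotation vector about the tool's x, y, z scaled (see below), then the opening, from 0 (shut) to 1 (fully open). In form: [x, y, z, ax, ay, az, hand, x, y, z, ax, ay, az, hand, ...]. A call has exactly 8 rows; each row shifts and turns the commanded pose from where the row before left it, along the tool's axes as they then stand; what a row does not reach is not made up. The controller multiplies each number of a shift by 0.5 m and each number of a turn by 90 degrees. A row lasts 1/8 s, in which the tool goes at most 62.5 mm and 10.7 degrees, less where a joint would pass 70% of its speed; a pose out of reach is approached as far as the arm can. A call with a number of a shift or a turn outside -1 to 1 is refused whole. A call with a gripper value outside its range is refused whole. The fingers move at their own pace and stop on an object; the grip force is fixed at half the most. Time passes only in rows, so rows that do not move let the fingers close, or fill a call up. It gives the time, the measured TCP pose, the force, the opening and the grip force at its end, in the units of the state.
- bot.get_state(): the state, without advancing time (a new reading comes with each control period).
- bot.capture(name): name is "scene" or "side" or "wrist"; returns the picture (420x560x3 uint8, blue, green, red); there is no depth.
- bot.get_calibration(name): a dict with "K" (3x3 intrinsics, pixels), "R" (3x3) and "t" (3): a world point X has camera coordinates R X + t. Camera axes: x right, y down, z forward; pixel columns grow to the right and rows downward; lengths in m; the calibration is good to about 2 mm. A picture is of the moment at which its call begins: read the wrist's pose just before it. get_calibration takes no time and is no camera call; for the wrist camera it gives the pose at the moment of the call.
- bot.sign_off(): hands the job in; it is judged then, once.
The state is a dict: "time_s": time; "joint_pos": joint angles; "qvel": joint speeds; "tau": joint torques, N m; "tool_pos": TCP position; "tool_rot": TCP orientation; "ft_force": force on the tool from outside, world axes, zero at the start; "ft_torque": the same for the moment, N m; "finger_gap": opening from 0.0 (shut) to 1.0 (fully open); "grasp_force": force on a finger pad.
Only numpy, scipy, OpenCV 4.12 (cv2) and the standard library are available. Lean on these libraries where they do the work, as an engineer would, in place of code of your own. Each camera call takes 0.05 s, during which the arm holds its last target. There are 200 camera calls.

## Working session

There is one attempt and no reset: what is moved stays moved. The work goes in short steps, Python scripts to look and compute and a tool call to move; the robot and the scene stay as the last step left them, time stands still between calls to the robot, and variables do not carry over. Pictures are saved under pics/ and viewed, at most 14 in all, crops included, and the job is handed in when it is done.

Besides the shell and the picture viewer there is one more tool, called as a command line: name --argument value ..., lists and objects as JSON in quotes. send_rows: Moves the arm, as the interface text tells. Its arguments: {"type":"object","properties":{"moves":{"type":"array","items":{"type":"number"}}},"required":["moves"]}

```bash
ls; mkdir -p pics
python3 - <<'E'
from station import bot
import cv2,numpy as np
s=bot.get_state();print({k:np.round(v,3).tolist() for k,v in s.items()})
for n in("scene","side"):
    c=bot.get_calibration(n);print(n,np.round(c["K"],1).tolist(),np.round(c["R"],3).tolist(),np.round(c["t"],3).tolist(), (-c["R"].T@c["t"]).round(3))
    im=bot.capture(n);cv2.imwrite(f"pics/{n}0.png",im)
E
```

```text
pics
{'time_s': 0.0, 'joint_pos': [60.698, 27.548, 91.493, -0.002, 61.027, -2.669], 'qvel': [0.07, -0.04, 0.025, -0.002, 0.146, 0.059], 'tau': [0.001, -95.063, -43.019, 0.0, 0.012, 0.0], 'tool_pos': [0.291, 0.581, 0.404], 'tool_rot': [[-0.894, 0.448, -0.001], [0.448, 0.894, -0.001], [0.0, -0.001, -1.0]], 'ft_force': [-0.289, -0.055, 0.782], 'ft_torque': [0.021, 0.014, -0.038], 'grasp_force': 0.0, 'finger_gap': 1.002}
scene [[444.8, 0.0, 279.5], [0.0, 444.8, 208.7], [0.0, 0.0, 1.0]] [[0.503, 0.864, 0.013], [0.751, -0.43, -0.501], [-0.428, 0.262, -0.865]] [-0.311, -0.434, 1.18] [ 0.987 -0.227  0.808]
side [[385.9, 0.0, 283.3], [0.0, 385.9, 211.7], [0.0, 0.0, 1.0]] [[0.796, -0.604, -0.02], [-0.345, -0.427, -0.836], [0.497, 0.673, -0.549]] [-0.495, 0.234, 0.693] [ 0.131 -0.665  0.566]
```

View pics/scene0.png

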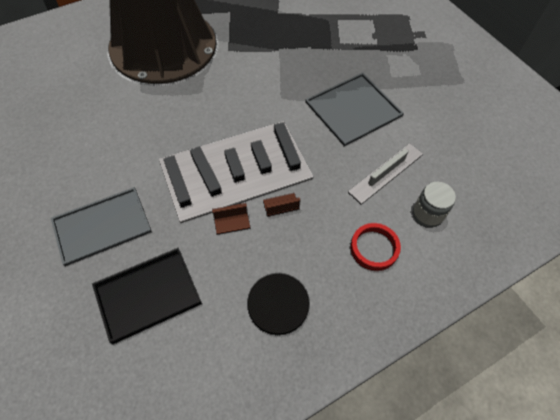

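View pics/side0.png

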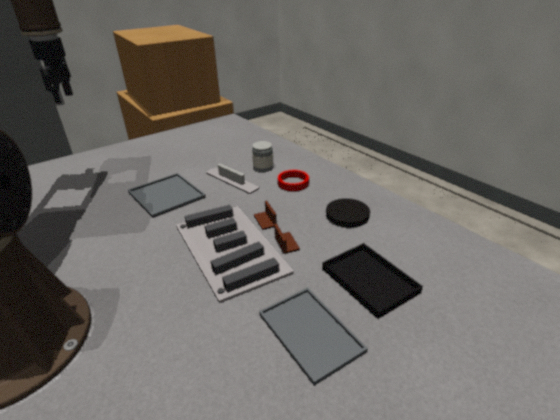

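The scene picture shows the plate at about (236,170). On it are three long tubes at (178,181), (206,171) and (288,146), and two short ones at (235,165) and (261,156). The off-cuts are at (231,218) and (281,204), the grey trays at (102,225) and (354,107), and the scrap tray at (147,294). The straightedge is at (386,172), with the disc, roll and tin on the far side. The side view agrees.

```bash
cat > h.py <<'E'
import numpy as np,cv2
from station import bot
def ray(c,uv,z):
    """pixels -> world points on plane z"""
    uv=np.atleast_2d(np.float64(uv)); d=np.c_[uv,np.ones(len(uv))]@np.linalg.inv(c["K"]).T@c["R"]
    o=-np.array(c["R"]).T@c["t"]; return o+d*((z-o[2])/d[:,2])[:,None]
def proj(c,X):
    X=np.atleast_2d(X)@np.array(c["R"]).T+c["t"]; p=X@np.array(c["K"]).T; return p[:,:2]/p[:,2:]
def ortho(c,im,z,x0,x1,y0,y1,s):
    """top view at plane z: up=+x, left=+y, s px/m"""
    w,h=int((y1-y0)*s),int((x1-x0)*s)
    P=np.float64([[x1,y1,z],[x1,y0,z],[x0,y0,z],[x0,y1,z]])
    H=cv2.getPerspectiveTransform(np.float32(proj(c,P)),np.float32([[0,0],[w,0],[w,h],[0,h]]))
    return cv2.warpPerspective(im,H,(w,h),flags=cv2.INTER_CUBIC)
def snap(n,f=None):
    c=bot.get_calibration(n); im=bot.capture(n)
    if f: cv2.imwrite(f"pics/{f}.png",im)
    return c,im
E
python3 - <<'E'
from h import *
c=bot.get_calibration("scene")
for n,z,p in[("plate",.01,[(160,166),(298,124),(312,175),(181,217)]),("trayL",.012,[(53,221),(138,190),(152,233),(66,262)]),
 ("trayR",.012,[(306,106),(363,75),(403,111),(349,143)]),("scrap",.02,[(93,290),(180,250),(201,296),(112,339)]),
 ("sedge",.008,[(348,190),(414,145),(422,152),(360,201)])]:
    X=ray(c,p,z)[:,:2]; print(n,X.mean(0).round(3),np.linalg.norm(np.roll(X,-1,0)-X,axis=1).round(3),np.degrees(np.arctan2(*(X[1]-X[0])[::-1])).round(1))
for n,z,p in[("off",.02,[(231,218),(281,204)]),("tubes",.035,[(178,181),(206,171),(288,146),(235,165),(261,156)]),("disc",.026,(279,303)),("tape",.025,(375,246)),("tin",.08,(438,195))]:print(n,ray(c,p,z)[:,:2].round(3).tolist())
w=bot.get_calibration("wrist");s=bot.get_state()
R=np.array(s["tool_rot"]);o=-w["R"].T@w["t"];print(w["K"][0],"cam in tool",(R.T@(o-s["tool_pos"])).round(4),(w["R"]@R).round(3).tolist())
E
```

```text
plate [ 0.462 -0.011] [0.328 0.146 0.292 0.14 ] 81.7
trayL [ 0.451 -0.314] [0.176 0.11  0.168 0.101] 85.2
trayR [0.443 0.311] [0.181 0.146 0.168 0.145] 95.6
scrap [ 0.63  -0.289] [0.171 0.104 0.167 0.103] 88.3
sedge [0.626 0.268] [0.202 0.025 0.2   0.036] 97.3
off [[0.567, -0.084], [0.589, 0.02]]
tubes [[0.442, -0.142], [0.448, -0.081], [0.477, 0.103], [0.465, -0.021], [0.471, 0.038]]
disc [[0.77, -0.09]]
tape [[0.764, 0.129]]
tin [[0.753, 0.275]]
[315.58911094   0.         275.1063893 ] cam in tool [0.0839 0.0003 0.0312] [[-0.0, 1.0, -0.0], [-0.946, -0.0, -0.324], [-0.324, -0.0, 0.946]]
```

send_rows --moves '[-0.0745,-0.071,-0.006,0,0,0,1,-0.0745,-0.071,-0.006,0,0,0,1,-0.0745,-0.071,-0.006,0,0,0,1,-0.0745,-0.071,-0.006,0,0,0,1,-0.0745,-0.071,-0.006,0,0,0,1,-0.0745,-0.071,-0.006,0,0,0,1,-0.0745,-0.071,-0.006,0,0,0,1,-0.0745,-0.071,-0.006,0,0,0,1]'

```text
time_s: 1.1
tool_pos: [0.4307, 0.192, 0.4288]
tool_rot: [[-0.894, 0.448, 0.0], [0.448, 0.894, -0.0], [-0.0, -0.0, -1.0]]
ft_force: [1.2, 1.1, -0.7]
finger_gap: 0.999
grasp_force: 0.0
```

send_rows --moves '[-0.0745,-0.071,-0.006,0,0,0,1,-0.0745,-0.071,-0.006,0,0,0,1,-0.0745,-0.071,-0.006,0,0,0,1,-0.0745,-0.071,-0.006,0,0,0,1,0,0,0,0,0,-0.103,1,0,0,0,0,0,-0.103,1,0,0,0,0,0,0,1,0,0,0,0,0,0,1]'

```text
time_s: 2.1
tool_pos: [0.4999, -0.0, 0.4406]
tool_rot: [[-0.99, 0.144, -0.0], [0.144, 0.99, -0.0], [0.0, -0.0, -1.0]]
ft_force: [0.7, -0.2, -0.4]
finger_gap: 1.001
grasp_force: 0.0
```

Run:
```python
from h import *
s=bot.get_state();print(s["time_s"],np.round(s["tool_pos"],4),np.round(s["tool_rot"],3).tolist(),np.round(s["joint_pos"],1))
c,im=snap("wrist","w1"); o=ortho(c,im,0.012,.33,.9,-.42,.42,900)
np.savez("w1.npz",**c)
cv2.imwrite("pics/w1o.png",o);print(o.shape)
```

```text
2.1 [ 0.4999 -0.      0.4406] [[-0.99, 0.144, -0.0], [0.144, 0.99, -0.0], [0.0, -0.0, -1.0]] [ -3.5  13.2 108.2  -0.   58.6 -85.2]
(513, 756, 3)
```

View pics/w1.png

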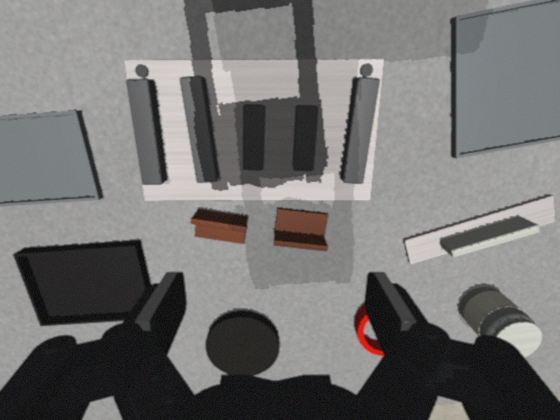

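View pics/w1o.png

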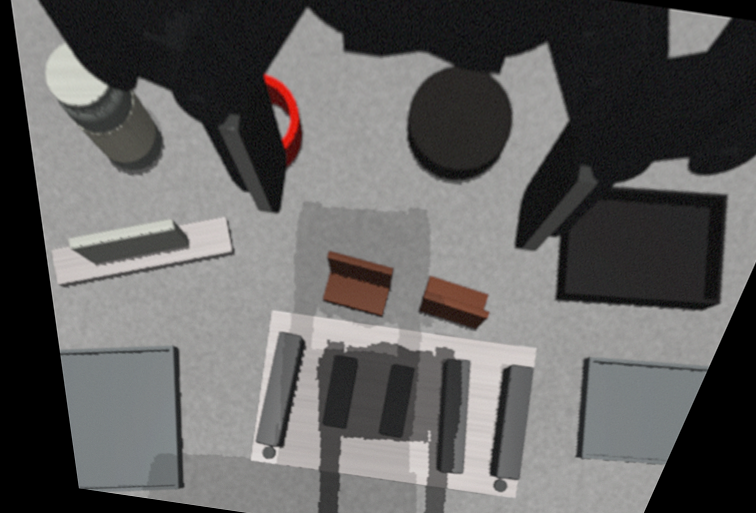

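The wrist view shows the five tube tops at about (150,133), (199,130), (253,137), (305,138) and (362,131), and the plate corners at (126,60), (382,60), (370,198) and (146,200). The off-cuts are at (220,225), flange facing the robot, and (301,228), flange facing away. The straightedge is around (480,230).

```bash
cat >> h.py <<'E'
from scipy.optimize import minimize
def pts(p,rect):
    x,y,a=p; x0,x1,y0,y1,z=rect; C=np.float64([[x0,y0],[x1,y0],[x1,y1],[x0,y1]])
    t=np.linspace(.04,.96,60)[:,None]; ca,sa=np.cos(a),np.sin(a); R=np.array([[ca,-sa],[sa,ca]])
    out=[]
    for i in range(4):
        q=(C[i]*(1-t)+C[(i+1)%4]*t)@R.T+[x,y]; out.append(np.c_[q,np.full(60,z)])
    return out
def fit(c,im,rects,p0,edges=None,blur=1.5):
    """pose (x,y,yaw) maximising image gradient across the projected rectangle edges"""
    g=im if im.ndim==2 else cv2.cvtColor(im,cv2.COLOR_BGR2GRAY); best=None
    for b in (blur*2.5,blur):
        f=cv2.GaussianBlur(np.float32(g),(0,0),b); gx=cv2.Sobel(f,cv2.CV_32F,1,0,scale=b);gy=cv2.Sobel(f,cv2.CV_32F,0,1,scale=b)
        def cost(p):
            s=0
            for k,r in enumerate(rects):
                for i,q in enumerate(pts(p,r)):
                    if edges and i not in edges[k]: continue
                    uv=np.float32(proj(c,q)); d=uv[-1]-uv[0]; n=np.array([-d[1],d[0]])/np.linalg.norm(d)
                    v=[cv2.remap(G,uv[:,None,0],uv[:,None,1],cv2.INTER_LINEAR).ravel() for G in(gx,gy)]
                    m=v[0]*n[0]+v[1]*n[1]; s+=np.minimum(np.abs(m),60).mean()
            return -s
        p0=np.array(p0); best=None
        for dx in(-.004,0,.004):
            for dy in(-.004,0,.004):
                q=p0+[dx,dy,0]; r=minimize(cost,q,method="Nelder-Mead",options=dict(initial_simplex=[q,q+[.004,0,0],q+[0,.004,0],q+[0,0,.05]],xatol=1e-5,fatol=1e-3))
                if best is None or r.fun<best.fun: best=r
        p0=best.x
    return best.x,best.fun
def box(w,l,z): return (-w/2,w/2,-l/2,l/2,z)
def overlay(c,im,items):
    o=im.copy()
    for rects,p in items:
        for r in rects:
            for q in pts(p,r): cv2.polylines(o,[np.int32(np.round(proj(c,q)*8))],False,(0,255,0),1,cv2.LINE_AA,3)
    return o
LT=box(.12,.025,.035);ST=box(.075,.025,.035);PL=box(.17,.3,.01);SE=[box(.04,.2,.008),box(.012,.11,.042)]
OC=[(-.02,-.012,-.035,.035,.04),(-.02,.02,-.035,.035,.008)]
E
cat > m1.py <<'E'
from h import *
c=dict(np.load("w1.npz"));im=cv2.imread("pics/w1.png");a=np.radians(-8)
I=[("plate",[PL],[(126,60),(382,60),(370,198),(146,200)],.01,a)]
for n,uv in zip("ABE",[(146,132),(197,130),(362,131)]): I.append((n,[LT],[uv],.035,a))
for n,uv in zip("CD",[(253,137),(305,138)]): I.append((n,[ST],[uv],.035,a))
I+=[("off1",OC,[(222,220)],.02,a),("off2",OC,[(301,232)],.02,a+np.pi),("se",SE,[(481,228)],.008,np.radians(10))]
items=[]
for n,r,uv,z,a0 in I:
    p0=np.r_[ray(c,uv,z).mean(0)[:2],a0]
    ed=[[0,1,2,3],[0,1,2]] if n.startswith("off") else None
    p,f=fit(c,im,r,p0,ed); print(n,p0[:2].round(3),p[:2].round(4),np.degrees(p[2]).round(2),round(f,1)); items.append((r,p))
cv2.imwrite("pics/w1f.png",cv2.resize(overlay(c,im,items)[40:280],(0,0),fx=1.42,fy=1.42))
E
python3 m1.py
```

```text
plate [ 0.451 -0.016] [ 0.4518 -0.0167] -8.26 -237.5
A [ 0.428 -0.14 ] [ 0.4312 -0.1437] -6.75 -233.7
B [ 0.435 -0.081] [ 0.4389 -0.0734] -9.23 -233.9
E [0.463 0.107] [0.4665 0.1061] -10.91 -232.5
C [ 0.452 -0.018] [ 0.4528 -0.0187] -10.53 -240.0
D [0.462 0.041] [0.4621 0.0409] -10.64 -240.0
off1 [ 0.553 -0.078] [ 0.565  -0.0865] -19.82 -374.7
off2 [0.585 0.023] [0.5788 0.0225] 164.8 -420.0
se [0.62  0.268] [0.6249 0.2656] 9.84 -470.9
```

View pics/w1f.png

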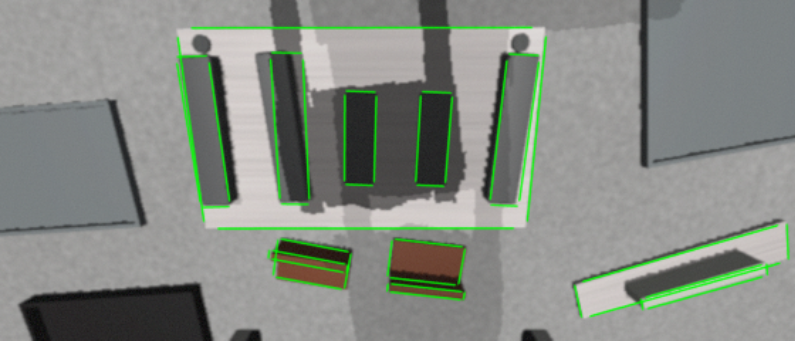

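The overlay fits the plate, straightedge, tubes C, D and E, and off-cut 2. Tubes A and B and off-cut 1 are a little off. I'll refine those with a tighter fit, and fit the trays from the scene and wrist pictures together.

```bash
cat >> h.py <<'E'
def fit2(views,rects,p0,edges=None,amax=5.,rng=.012):
    """joint fit over views [(c,im)], yaw within amax deg of p0; coarse grid then simplex"""
    G=[]
    for c,im in views:
        f=cv2.GaussianBlur(np.float32(cv2.cvtColor(im,cv2.COLOR_BGR2GRAY)),(0,0),1.3)
        G.append((c,cv2.Sobel(f,cv2.CV_32F,1,0),cv2.Sobel(f,cv2.CV_32F,0,1)))
    a0=p0[2]
    def cost(p):
        s=0
        for c,gx,gy in G:
            for k,r in enumerate(rects):
                for i,q in enumerate(pts(p,r)):
                    if edges and i not in edges[k]: continue
                    uv=np.float32(proj(c,q)); d=uv[-1]-uv[0]; n=np.array([-d[1],d[0]])/np.linalg.norm(d)
                    v=[cv2.remap(g,uv[:,None,0],uv[:,None,1],cv2.INTER_LINEAR).ravel() for g in(gx,gy)]
                    s+=np.sqrt(np.abs(v[0]*n[0]+v[1]*n[1])).mean()
        return -s+100*max(0,abs(p[2]-a0)-np.radians(amax))
    g=[(cost([p0[0]+x,p0[1]+y,a0+a]),x,y,a) for x in np.arange(-rng,rng+.001,.003) for y in np.arange(-rng,rng+.001,.003) for a in np.radians([-amax*.7,0,amax*.7])]
    best=None
    for _,x,y,a in sorted(g)[:4]:
        q=np.array([p0[0]+x,p0[1]+y,a0+a]); r=minimize(cost,q,method="Nelder-Mead",options=dict(initial_simplex=[q,q+[.003,0,0],q+[0,.003,0],q+[0,0,.03]],xatol=1e-5,fatol=1e-3))
        if best is None or r.fun<best.fun: best=r
    return best.x,best.fun
def tray(w,l,h): return [box(w,l,h),box(w+.008,l+.008,h)]
E
cat > m2.py <<'E'
from h import *
cw=dict(np.load("w1.npz"));w=cv2.imread("pics/w1.png");cs=bot.get_calibration("scene");s=cv2.imread("pics/scene0.png")
D=np.radians; it=[]
def go(n,rects,p0,ed=None,**k):
    for lab,v in(("both",[(cw,w),(cs,s)]),("w",[(cw,w)]),("s",[(cs,s)])):
        if lab not in k.get("v","both w s").split(): continue
        p,f=fit2(v,rects,p0,ed,k.get("amax",4.)); print(n,lab,p[:2].round(4),np.degrees(p[2]).round(2),round(f,2))
        if lab in(k.get("v","both").split()[0]): it.append((rects,p))
go("plate",[PL],(.4518,-.0167,D(-8.3)))
def tub(L): return [box(L,.025,.035)]
for n,L,x,y in("A",.12,.431,-.142),("B",.12,.440,-.081),("C",.075,.453,-.019),("D",.075,.462,.041),("E",.12,.4665,.106): go(n,tub(L),(x,y,D(-8.3)))
go("off1",OC,(.565,-.085,D(-14)),amax=10)
go("off2",OC,(.5788,.0225,D(166)),amax=10)
go("se",SE,(.6249,.2656,D(9.8)))
go("long",tray(.152,.167,.012),(.443,.311,D(5)),v="s",amax=10)
go("short",tray(.105,.167,.012),(.451,-.314,D(-4)),v="s",amax=10)
go("scrap",tray(.112,.162,.02),(.63,-.289,D(-2)),v="s",amax=10)
cv2.imwrite("pics/m2w.png",overlay(cw,w,it)[40:280]);cv2.imwrite("pics/m2s.png",overlay(cs,s,it)[60:350,40:440])
a,b=cv2.imread("pics/m2w.png"),cv2.imread("pics/m2s.png")
h=np.zeros((590,800,3),np.uint8);h[:240,:560]=a;h[240:530,:400]=b;h[240:530,400:]=s[60:350,40:440];cv2.imwrite("pics/m2.png",h)
E
python3 m2.py
```

```text
plate both [ 0.4519 -0.0172] -8.07 -74.9
plate w [ 0.4516 -0.0175] -8.33 -38.39
plate s [ 0.4528 -0.0167] -7.84 -37.23
A both [ 0.4309 -0.1427] -7.46 -92.38
A w [ 0.4303 -0.1425] -7.32 -47.19
A s [ 0.4335 -0.1431] -7.52 -47.34
B both [ 0.4369 -0.0808] -4.3 -90.21
B w [ 0.4367 -0.0803] -4.3 -46.98
B s [ 0.4392 -0.0821] -4.31 -46.01
C both [ 0.4529 -0.0192] -11.21 -79.03
C w [ 0.4513 -0.0184] -10.18 -33.88
C s [ 0.4554 -0.0208] -11.41 -49.42
D both [0.4629 0.0398] -11.06 -77.33
D w [0.4624 0.0405] -10.4 -32.31
D s [0.4651 0.0383] -11.6 -48.13
E both [0.465  0.1019] -11.95 -85.37
E w [0.4654 0.1054] -11.74 -47.52
E s [0.479  0.0978] -12.03 -45.16
off1 both [ 0.5654 -0.0841] -18.46 -154.93
off1 w [ 0.5657 -0.0841] -18.3 -80.91
off1 s [ 0.5725 -0.0865] -19.94 -86.09
off2 both [0.5816 0.0227] 164.6 -143.95
off2 w [0.578  0.0236] 164.66 -74.13
off2 s [0.5845 0.0215] 163.11 -83.05
se both [0.6244 0.2661] 10.95 -158.9
se w [0.6238 0.266 ] 10.64 -86.78
se s [0.6254 0.2666] 11.35 -75.06
long s [0.4461 0.3022] 2.15 -76.81
short s [ 0.4428 -0.3143] -4.33 -71.72
scrap s [ 0.6268 -0.2915] -3.88 -86.57
```

View pics/m2.png

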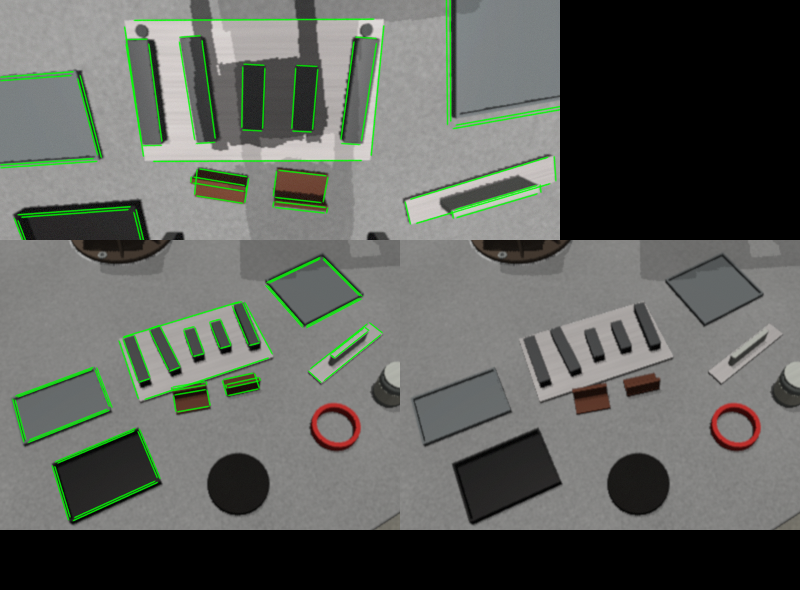

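```bash
cat >> h.py <<'E'
def yawof(R): return np.degrees(np.arctan2(R[1][1],R[0][1]))
def plan(wps,start=None):
    """wps: (x,y,z,psi) grasp-point targets (z of fingertips+18mm); prints n rows x tool units. turn and shift kept apart"""
    s=bot.get_state(); p=np.array(s["tool_pos"])-[0,0,.155]; a=yawof(s["tool_rot"])
    if start is not None: p,a=np.array(start[:3]),start[3]
    for x,y,z,b in wps:
        da=(b-a)
        if abs(da)>.2: n=int(np.ceil(abs(da)/10.4)); print(f" turn {n} x az={-da/90/n:.4f}")
        ey=np.array([np.cos(np.radians(b)),np.sin(np.radians(b)),0]); ex=np.array([-ey[1],ey[0],0]); d=np.array([x,y,z])-p
        u=np.array([d@ex,d@ey,-d[2]])/.5; n=max(1,int(np.ceil(np.linalg.norm(d)/.052)))
        print(f" move {n} x [{u[0]/n:.4f}, {u[1]/n:.4f}, {u[2]/n:.4f}]  tot {u.round(3)} -> {np.round([x,y,z,b],3)}")
        p,a=np.array([x,y,z]),b
def loc(frame,x,y):
    c,s_=np.cos(frame[2]),np.sin(frame[2]); return frame[0]+c*x-s_*y, frame[1]+s_*x+c*y
D=np.radians
PLATE=(.4518,-.0172,D(-8.2)); SCRAP=(.6268,-.2915,D(-3.9))
E
python3 - <<'E'
from h import *
o1=(.5655,-.0843,D(-18.5)); x,y=loc(o1,-.016,0); t=(SCRAP[0],SCRAP[1],D(-3.9)); X,Y=loc(loc(SCRAP,.025,-.030)+(D(-3.9),),-.016,0)
print(x,y,X,Y)
plan([(x,y,.12,-18.5),(x,y,.034,-18.5),(x,y,.12,-18.5),(X,Y,.12,-3.9),(X,Y,.041,-3.9),(X,Y,.12,-3.9)])
E
```

```text
0.5503268215167008 -0.07922312549751853 0.6337386997895631 -0.3220426659810554
 turn 10 x az=0.1114
 move 4 x [-0.0296, 0.0365, 0.0828]  tot [-0.118  0.146  0.331] -> [  0.55   -0.079   0.12  -18.5  ]
 move 2 x [0.0000, 0.0000, 0.0860]  tot [0.    0.    0.172] -> [  0.55   -0.079   0.034 -18.5  ]
 move 2 x [0.0000, 0.0000, -0.0860]  tot [ 0.     0.    -0.172] -> [  0.55   -0.079   0.12  -18.5  ]
 turn 2 x az=-0.0811
 move 5 x [-0.0946, 0.0399, -0.0000]  tot [-0.473  0.199 -0.   ] -> [ 0.634 -0.322  0.12  -3.9  ]
 move 2 x [0.0000, 0.0000, 0.0790]  tot [0.    0.    0.158] -> [ 0.634 -0.322  0.041 -3.9  ]
 move 2 x [0.0000, 0.0000, -0.0790]  tot [ 0.     0.    -0.158] -> [ 0.634 -0.322  0.12  -3.9  ]
```

send_rows --moves '[0,0,0,0,0,0.1114,0.5,0,0,0,0,0,0.1114,0.5,0,0,0,0,0,0.1114,0.5,0,0,0,0,0,0.1114,0.5,0,0,0,0,0,0.1114,0.5,0,0,0,0,0,0.1114,0.5,0,0,0,0,0,0.1114,0.5,0,0,0,0,0,0.1114,0.5]'

```text
time_s: 3.15
tool_pos: [0.4999, 0.0001, 0.4407]
tool_rot: [[-0.022, 1.0, -0.0], [1.0, 0.022, 0.0], [0.0, -0.0, -1.0]]
ft_force: [0.2, -0.5, -0.2]
finger_gap: 0.497
grasp_force: 0.0
```

send_rows --moves '[0,0,0,0,0,0.1114,0.5,0,0,0,0,0,0.1114,0.5,-0.0296,0.0365,0.0828,0,0,0,0.5,-0.0296,0.0365,0.0828,0,0,0,0.5,-0.0296,0.0365,0.0828,0,0,0,0.5,-0.0296,0.0365,0.0828,0,0,0,0.5,0,0,0,0,0,0,0.5,0,0,0,0,0,0,0.5]'

```text
time_s: 4.15
tool_pos: [0.5506, -0.0789, 0.2756]
tool_rot: [[0.316, 0.949, -0.0], [0.949, -0.316, 0.0], [0.0, -0.0, -1.0]]
ft_force: [0.8, 0.7, 0.4]
finger_gap: 0.499
grasp_force: 0.0
```

Run:
```python
from h import *
s=bot.get_state();print(s["tool_pos"],yawof(s["tool_rot"]))
c,im=snap("wrist","w2")
o1=(.5655,-.0843,D(-18.5)); o2=(.579,.023,D(164.5))
p,f=fit2([(c,im)],OC,o1,None,8.);print(p,np.degrees(p[2]),f)
cv2.imwrite("pics/w2f.png",overlay(c,im,[(OC,p),([PL],PLATE),(tray(.112,.162,.02),SCRAP)]))
```

```text
[ 0.55057961 -0.07893296  0.27564285] -18.412961065077017
[ 0.56774728 -0.08406046 -0.30749317] -17.618060911402168 -63.936439514160156
```

View pics/w2f.png

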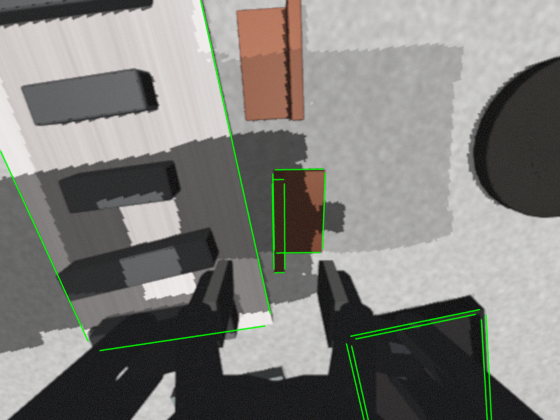

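The view shows off-cut 1 squarely under the open fingers at (298,215), with the plate and scrap-tray overlays matching. Now grasping it.

send_rows --moves '[0,0.004,0.06,0,0,0,0.5,0,0,0.06,0,0,0,0.5,0,0,0.053,0,0,0,0.5,0,0,0,0,0,0,0.5,0,0,0,0,0,0,0,0,0,0,0,0,0,0,0,0,0,0,0,0,0,0,0,0,0,0,0,0]'

```text
time_s: 5.2
tool_pos: [0.5531, -0.0799, 0.1903]
tool_rot: [[0.315, 0.949, 0.002], [0.949, -0.315, -0.0], [0.0, 0.002, -1.0]]
ft_force: [-1.3, 3.0, 11.7]
finger_gap: 0.073
grasp_force: 59.5
```

send_rows --moves '[0,0,0,0,0,0,0,0,0,-0.06,0,0,0,0,0,0,-0.06,0,0,0,0,0,0,-0.052,0,0,0,0,0,0,0,0,0,-0.0811,0,0,0,0,0,0,-0.0811,0,0,0,0,0,0,0,0,0,0,0,0,0,0,0]'

```text
time_s: 6.2
tool_pos: [0.5525, -0.0799, 0.2749]
tool_rot: [[0.068, 0.998, 0.0], [0.998, -0.068, -0.0], [-0.0, 0.0, -1.0]]
ft_force: [1.3, -0.4, -2.8]
finger_gap: 0.083
grasp_force: 59.2
```

send_rows --moves '[-0.0944,0.039,0,0,0,0,0,-0.0944,0.039,0,0,0,0,0,-0.0944,0.039,0,0,0,0,0,-0.0944,0.039,0,0,0,0,0,-0.0944,0.039,0,0,0,0,0,0,0,0,0,0,0,0,0,0,0.05,0,0,0,0,0,0,0.05,0,0,0,0]'

```text
time_s: 7.2
tool_pos: [0.6342, -0.3214, 0.2241]
tool_rot: [[0.068, 0.998, -0.0], [0.998, -0.068, 0.0], [0.0, -0.0, -1.0]]
ft_force: [-0.2, -0.7, -2.3]
finger_gap: 0.076
grasp_force: 59.5
```

send_rows --moves '[0,0,0.04,0,0,0,0,0,0,0.015,0,0,0,0,0,0,0,0,0,0,0,0,0,0,0,0,0,0.3,0,0,0,0,0,0,0.3,0,0,-0.05,0,0,0,0.3,0,0,-0.1,0,0,0,0.5,0,0,-0.05,0,0,0,0.5]'

```text
time_s: 8.2
tool_pos: [0.635, -0.3221, 0.3006]
tool_rot: [[0.065, 0.998, 0.003], [0.998, -0.065, -0.002], [-0.002, 0.003, -1.0]]
ft_force: [-1.0, -0.7, -0.8]
finger_gap: 0.5
grasp_force: 0.0
```

Run:
```python
from h import *
o2=(.580,.023,D(164.6)); x,y=loc(o2,-.016,0)
plan([(x,y,.13,-15.4),(x,y,.036,-15.4)])
X,Y=loc(loc(SCRAP,-.025,.030)+(D(176.1),),-.016,0)
plan([(X,Y,.12,-3.9)],start=(x,y,.12,-15.4))
```

```text
turn 2 x az=0.0647
 move 7 x [0.0909, -0.0368, 0.0044]  tot [ 0.636 -0.257  0.031] -> [  0.595   0.019   0.13  -15.4  ]
 move 2 x [0.0000, 0.0000, 0.0940]  tot [0.    0.    0.188] -> [  0.595   0.019   0.036 -15.4  ]
 turn 2 x az=-0.0639
 move 6 x [-0.0925, 0.0145, -0.0000]  tot [-0.555  0.087 -0.   ] -> [ 0.62  -0.261  0.12  -3.9  ]
```

send_rows --moves '[0,0,0,0,0,0.0647,0.5,0,0,0,0,0,0.0647,0.5,0.106,-0.043,0.005,0,0,0,0.5,0.106,-0.043,0.005,0,0,0,0.5,0.106,-0.043,0.005,0,0,0,0.5,0.106,-0.043,0.005,0,0,0,0.5,0.106,-0.043,0.005,0,0,0,0.5,0.106,-0.043,0.005,0,0,0,0.5]'

```text
time_s: 9.2
tool_pos: [0.5943, 0.0208, 0.2829]
tool_rot: [[0.266, 0.964, 0.002], [0.964, -0.266, -0.0], [0.0, 0.002, -1.0]]
ft_force: [0.5, 0.5, 0.5]
finger_gap: 0.496
grasp_force: 0.0
```

Run:
```python
from h import *
s=bot.get_state();print(s["tool_pos"],yawof(s["tool_rot"]))
c,im=snap("wrist","w3")
p,f=fit2([(c,im)],OC,(.580,.023,D(164.6)),None,8.);print(p,np.degrees(p[2]),f)
x,y=loc(p,-.016,0); plan([(x,y,.036,np.degrees(p[2])-180)])
c2,sc=snap("scene","s3")
a=overlay(c,im,[(OC,p)]); h=np.zeros((420,800,3),np.uint8); h[:,:480]=a[:,40:520]; h[:,480:]=cv2.resize(sc[130:340,60:220],(320,420)); cv2.imwrite("pics/w3f.png",h)
```

```text
[0.59426376 0.02076584 0.28290484] -15.411738263635952
[0.58058992 0.02472103 2.87575555] 164.76865598232845 -52.836490631103516
 move 2 x [-0.0047, 0.0044, 0.0915]  tot [-0.009  0.009  0.183] -> [  0.596   0.021   0.036 -15.231]
```

View pics/w3f.png

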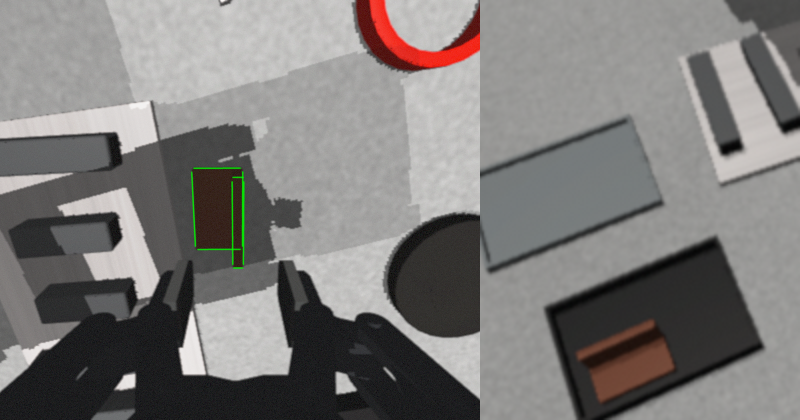

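Off-cut 1 lies flat in the scrap tray, and the fit for off-cut 2 is good. Grasping off-cut 2.

send_rows --moves '[0,0.004,0.065,0,0,0,0.5,0,0,0.065,0,0,0,0.5,0,0,0.054,0,0,0,0.5,0,0,0,0,0,0,0,0,0,0,0,0,0,0,0,0,0,0,0,0,0,0,0,0,0,0,0,0,0,0,0,0,0,0,0]'

```text
time_s: 10.3
tool_pos: [0.5968, 0.0184, 0.1913]
tool_rot: [[0.266, 0.964, 0.002], [0.964, -0.266, -0.0], [0.0, 0.002, -1.0]]
ft_force: [-1.4, -1.0, 8.1]
finger_gap: 0.079
grasp_force: 61.0
```

send_rows --moves '[0,0,-0.06,0,0,0,0,0,0,-0.06,0,0,0,0,0,0,-0.06,0,0,0,0,0,0,0,0,0,-0.0639,0,0,0,0,0,0,-0.0639,0,0,0,0,0,0,0,0,-0.0925,0.0145,0,0,0,0,0,-0.0925,0.0145,0,0,0,0,0]'

```text
time_s: 11.3
tool_pos: [0.6046, -0.0754, 0.2802]
tool_rot: [[0.069, 0.998, 0.0], [0.998, -0.069, -0.0], [-0.0, 0.0, -1.0]]
ft_force: [-0.1, -0.3, -3.5]
finger_gap: 0.078
grasp_force: 59.3
```

send_rows --moves '[-0.0925,0.0145,0,0,0,0,0,-0.0925,0.0145,0,0,0,0,0,-0.0925,0.0145,0,0,0,0,0,-0.0925,0.0145,0,0,0,0,0,0,0,0,0,0,0,0,0,0,0.05,0,0,0,0,0,0,0.05,0,0,0,0,0,0,0,0,0,0,0]'

```text
time_s: 12.3
tool_pos: [0.62, -0.2602, 0.2284]
tool_rot: [[0.069, 0.998, -0.004], [0.998, -0.069, 0.002], [0.002, -0.004, -1.0]]
ft_force: [-0.9, 0.3, -4.0]
finger_gap: 0.077
grasp_force: 59.3
```

send_rows --moves '[0,0,0.04,0,0,0,0,0,0,0.019,0,0,0,0,0,0,0,0,0,0,0,0,0,0,0,0,0,0.3,0,0,0,0,0,0,0.3,0,0,-0.05,0,0,0,0.3,0,0,-0.1,0,0,0,0.5,0,0,-0.1,0,0,0,0.5]'

```text
time_s: 13.3
tool_pos: [0.6208, -0.2613, 0.3274]
tool_rot: [[0.068, 0.998, 0.0], [0.998, -0.068, -0.0], [-0.0, 0.0, -1.0]]
ft_force: [0.7, -0.0, -0.5]
finger_gap: 0.5
grasp_force: 0.0
```

Run:
```python
from h import *
plan([(.44,-.07,.28,81.8)])
```

```text
turn 9 x az=-0.1058
 move 6 x [0.0688, 0.0545, -0.0359]  tot [ 0.413  0.327 -0.215] -> [ 4.40e-01 -7.00e-02  2.80e-01  8.18e+01]
```

send_rows --moves '[0,0,0,0,0,-0.1058,0.5,0,0,0,0,0,-0.1058,0.5,0,0,0,0,0,-0.1058,0.5,0,0,0,0,0,-0.1058,0.5,0,0,0,0,0,-0.1058,0.5,0,0,0,0,0,-0.1058,0.5,0,0,0,0,0,-0.1058,0.5,0,0,0,0,0,-0.1058,0.5]'

```text
time_s: 14.3
tool_pos: [0.621, -0.2613, 0.3263]
tool_rot: [[-0.954, 0.299, 0.001], [0.299, 0.954, -0.0], [-0.001, -0.0, -1.0]]
ft_force: [-0.7, 0.2, 0.6]
finger_gap: 0.5
grasp_force: 0.0
```

send_rows --moves '[0,0,0,0,0,-0.1058,0.5,0.0688,0.0545,-0.0359,0,0,0,0.5,0.0688,0.0545,-0.0359,0,0,0,0.5,0.0688,0.0545,-0.0359,0,0,0,0.5,0.0688,0.0545,-0.0359,0,0,0,0.5,0.0688,0.0545,-0.0359,0,0,0,0.5,0.0688,0.0545,-0.0359,0,0,0,0.5,0,0,0,0,0,0,0.5]'

```text
time_s: 15.3
tool_pos: [0.4383, -0.0685, 0.4351]
tool_rot: [[-0.99, 0.141, 0.003], [0.141, 0.99, -0.0], [-0.003, -0.0, -1.0]]
ft_force: [0.3, -0.2, -0.6]
finger_gap: 0.501
grasp_force: 0.0
```

Run:
```python
from h import *
s=bot.get_state();print(s["tool_pos"],yawof(s["tool_rot"]))
c,im=snap("wrist","w4"); np.savez("w4.npz",**c)
it=[]
for n,L,x,y in("A",.12,.431,-.142),("B",.12,.440,-.081),("C",.075,.453,-.019),("D",.075,.462,.041),("E",.12,.4665,.106):
    p,f=fit2([(c,im)],[box(L,.025,.035)],(x,y,D(-8.2)),None,3.,.006);print(n,p[:2].round(4),np.degrees(p[2]).round(1),round(f,1));it.append(([box(L,.025,.035)],p))
p,f=fit2([(c,im)],tray(.105,.167,.012),(.4428,-.3143,D(-4.3)),None,4.);print("short",p[:2].round(4),np.degrees(p[2]).round(1),round(f,1));it.append((tray(.105,.167,.012),p))
cv2.imwrite("pics/w4f.png",cv2.resize(overlay(c,im,it),(0,0),fx=1.4,fy=1.4))
```

```text
[ 0.43834306 -0.06852522  0.4351286 ] 81.89156581423953
A [ 0.4293 -0.1406] -7.4 -50.2
B [ 0.4356 -0.0798] -5.2 -42.7
C [ 0.4509 -0.0202] -10.8 -43.9
D [0.4605 0.0411] -11.2 -48.2
E [0.4641 0.1047] -11.2 -49.0
short [ 0.4383 -0.3129] -4.4 -84.0
```

View pics/w4f.png

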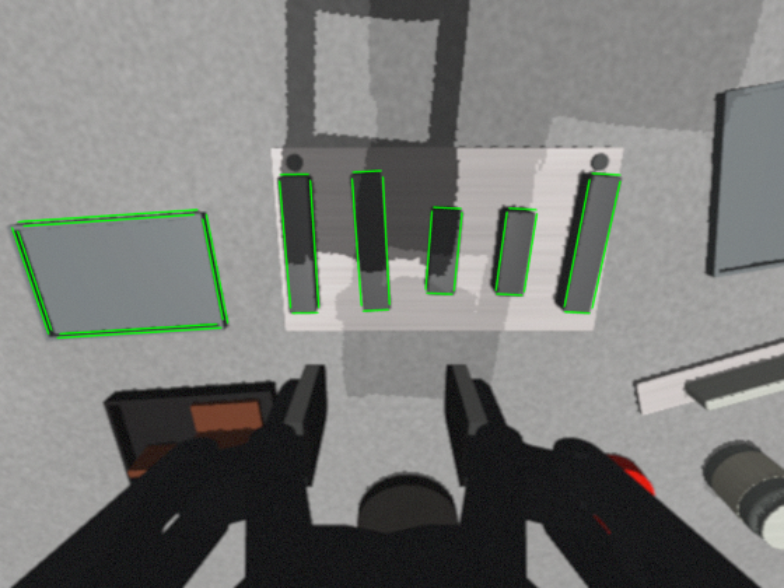

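Off-cut 2 is in the scrap tray at (225,415), and the overlays fit all five tubes and the short tray. Next, the short tubes C and D.

```bash
cat >> h.py <<'E'
SHORT=(.4383,-.3129,D(-4.4))
T=dict(A=(.4293,-.1406,-7.4),B=(.4356,-.0798,-5.2),C=(.4509,-.0202,-10.8),D=(.4605,.0411,-11.2),E=(.4641,.1047,-11.2))
def tube(n,tr,ly,start=None):
    x,y,a=T[n]; a+=90; X,Y=loc(tr,0,ly); A=90+np.degrees(tr[2])
    plan([(x,y,.09,a),(x,y,.033,a),(x,y,.09,a),(X,Y,.09,A),(X,Y,.028,A),(X,Y,.09,A)],start)
    return X,Y,.09,A
E
python3 - <<'E'
from h import *
e=tube("C",SHORT,-.03); print(e); tube("D",SHORT,.03,e)
E
```

```text
turn 1 x az=0.0297
 move 4 x [-0.0010, 0.0252, 0.0948]  tot [-0.004  0.101  0.379] -> [ 4.51e-01 -2.00e-02  9.00e-02  7.92e+01]
 move 2 x [0.0000, 0.0000, 0.0570]  tot [0.    0.    0.114] -> [ 4.51e-01 -2.00e-02  3.30e-02  7.92e+01]
 move 2 x [0.0000, 0.0000, -0.0570]  tot [ 0.     0.    -0.114] -> [ 4.51e-01 -2.00e-02  9.00e-02  7.92e+01]
 turn 1 x az=-0.0711
 move 7 x [-0.0028, -0.0922, -0.0000]  tot [-0.02  -0.646 -0.   ] -> [ 0.436 -0.343  0.09  85.6  ]
 move 2 x [0.0000, 0.0000, 0.0620]  tot [0.    0.    0.124] -> [ 4.36e-01 -3.43e-01  2.80e-02  8.56e+01]
 move 2 x [0.0000, 0.0000, -0.0620]  tot [ 0.     0.    -0.124] -> [ 0.436 -0.343  0.09  85.6  ]
(np.float64(0.43599842915619547), np.float64(-0.3428115825668076), 0.09, np.float64(85.6))
 turn 1 x az=0.0756
 move 8 x [0.0126, 0.0953, -0.0000]  tot [ 0.101  0.763 -0.   ] -> [4.60e-01 4.10e-02 9.00e-02 7.88e+01]
 move 2 x [0.0000, 0.0000, 0.0570]  tot [0.    0.    0.114] -> [4.60e-01 4.10e-02 3.30e-02 7.88e+01]
 move 2 x [0.0000, 0.0000, -0.0570]  tot [ 0.     0.    -0.114] -> [4.60e-01 4.10e-02 9.00e-02 7.88e+01]
 turn 1 x az=-0.0756
 move 7 x [-0.0014, -0.0928, -0.0000]  tot [-0.01  -0.649 -0.   ] -> [ 0.441 -0.283  0.09  85.6  ]
 move 2 x [0.0000, 0.0000, 0.0620]  tot [0.    0.    0.124] -> [ 4.41e-01 -2.83e-01  2.80e-02  8.56e+01]
 move 2 x [0.0000, 0.0000, -0.0620]  tot [ 0.     0.    -0.124] -> [ 0.441 -0.283  0.09  85.6  ]
```

send_rows --moves '[0,0,0,0,0,0.0297,0.5,-0.001,0.0252,0.0948,0,0,0,0.5,-0.001,0.0252,0.0948,0,0,0,0.5,-0.001,0.0252,0.0948,0,0,0,0.5,-0.001,0.0252,0.0948,0,0,0,0.5,0,0,0,0,0,0,0.5,0,0,0.057,0,0,0,0.5,0,0,0.057,0,0,0,0.5]'

```text
time_s: 16.35
tool_pos: [0.4528, -0.0217, 0.1877]
tool_rot: [[-0.982, 0.189, 0.003], [0.189, 0.982, -0.0], [-0.003, 0.0, -1.0]]
ft_force: [0.2, -0.4, 0.5]
finger_gap: 0.5
grasp_force: 0.0
```

send_rows --moves '[0,0,0,0,0,0,0.5,0,0,0,0,0,0,0,0,0,0,0,0,0,0,0,0,0,0,0,0,0,0,0,0,0,0,0,0,0,0,-0.057,0,0,0,0,0,0,-0.057,0,0,0,0,0,0,0,0,0,0,0]'

```text
time_s: 17.35
tool_pos: [0.4524, -0.0211, 0.2465]
tool_rot: [[-0.982, 0.189, 0.005], [0.189, 0.982, -0.001], [-0.005, 0.0, -1.0]]
ft_force: [-0.6, -0.0, -1.9]
finger_gap: 0.277
grasp_force: 59.1
```

send_rows --moves '[0,0,0,0,0,-0.0711,0,-0.0028,-0.0922,0,0,0,0,0,-0.0028,-0.0922,0,0,0,0,0,-0.0028,-0.0922,0,0,0,0,0,-0.0028,-0.0922,0,0,0,0,0,-0.0028,-0.0922,0,0,0,0,0,-0.0028,-0.0922,0,0,0,0,0,-0.0028,-0.0922,0,0,0,0,0]'

```text
time_s: 18.35
tool_pos: [0.4356, -0.3451, 0.244]
tool_rot: [[-0.997, 0.078, 0.0], [0.078, 0.997, -0.0], [-0.0, -0.0, -1.0]]
ft_force: [1.0, 0.2, -1.3]
finger_gap: 0.277
grasp_force: 59.2
```

Run:
```python
from h import *
s=bot.get_state();print(s["tool_pos"],s["finger_gap"],s["grasp_force"],s["ft_force"]);plan([loc(SHORT,0,-.03)+(.028,85.6)])
```

```text
[ 0.43561125 -0.3450867   0.2439568 ] 0.27684566854944287 59.21566307544708 [ 0.97000304  0.20688103 -1.29343968]
 move 2 x [-0.0002, 0.0023, 0.0610]  tot [-0.     0.005  0.122] -> [ 4.36e-01 -3.43e-01  2.80e-02  8.56e+01]
```

send_rows --moves '[0,0.004,0.05,0,0,0,0,0,0,0.05,0,0,0,0,0,0,0.02,0,0,0,0,0,0,0,0,0,0,0,0,0,0,0,0,0,0.45,0,0,0,0,0,0,0.45,0,0,-0.06,0,0,0,0.45,0,0,-0.06,0,0,0,0.5]'

```text
time_s: 19.35
tool_pos: [0.4361, -0.3413, 0.2447]
tool_rot: [[-0.997, 0.078, -0.0], [0.078, 0.997, 0.0], [0.0, 0.0, -1.0]]
ft_force: [-0.4, 0.8, -0.5]
finger_gap: 0.498
grasp_force: 0.0
```

send_rows --moves '[0,0,0,0,0,0.0756,0.5,0.0144,0.1089,0,0,0,0,0.5,0.0144,0.1089,0,0,0,0,0.5,0.0144,0.1089,0,0,0,0,0.5,0.0144,0.1089,0,0,0,0,0.5,0.0144,0.1089,0,0,0,0,0.5,0.0144,0.1089,0,0,0,0,0.5,0.0144,0.1089,0,0,0,0,0.5]'

```text
time_s: 20.35
tool_pos: [0.4614, 0.0441, 0.2443]
tool_rot: [[-0.981, 0.196, 0.001], [0.196, 0.981, 0.0], [-0.001, 0.0, -1.0]]
ft_force: [1.2, 0.3, 0.3]
finger_gap: 0.502
grasp_force: 0.0
```

Run:
```python
from h import *
s=bot.get_state();print(s["tool_pos"]);tube("D",SHORT,.03)
c,im=snap("scene","s5")
p,f=fit2([(c,im)],[box(.075,.025,.029)],loc(SHORT,0,-.03)+(D(-4.4),),None,8.);print(p,np.degrees(p[2]),f)
cv2.imwrite("pics/s5f.png",cv2.resize(overlay(c,im,[([box(.075,.025,.029)],p),(tray(.105,.167,.012),SHORT),(tray(.112,.162,.02),SCRAP)])[150:350,30:230],(600,600)))
```

```text
[0.46135251 0.0440661  0.24429417]
 move 1 x [0.0005, -0.0062, -0.0014]  tot [ 0.001 -0.006 -0.001] -> [4.60e-01 4.10e-02 9.00e-02 7.88e+01]
 move 2 x [0.0000, 0.0000, 0.0570]  tot [0.    0.    0.114] -> [4.60e-01 4.10e-02 3.30e-02 7.88e+01]
 move 2 x [0.0000, 0.0000, -0.0570]  tot [ 0.     0.    -0.114] -> [4.60e-01 4.10e-02 9.00e-02 7.88e+01]
 turn 1 x az=-0.0756
 move 7 x [-0.0014, -0.0928, -0.0000]  tot [-0.01  -0.649 -0.   ] -> [ 0.441 -0.283  0.09  85.6  ]
 move 2 x [0.0000, 0.0000, 0.0620]  tot [0.    0.    0.124] -> [ 4.41e-01 -2.83e-01  2.80e-02  8.56e+01]
 move 2 x [0.0000, 0.0000, -0.0620]  tot [ 0.     0.    -0.124] -> [ 0.441 -0.283  0.09  85.6  ]
[ 0.43819512 -0.33675352 -0.08261518] -4.733500997423617 -37.17919921875
```

View pics/s5f.png

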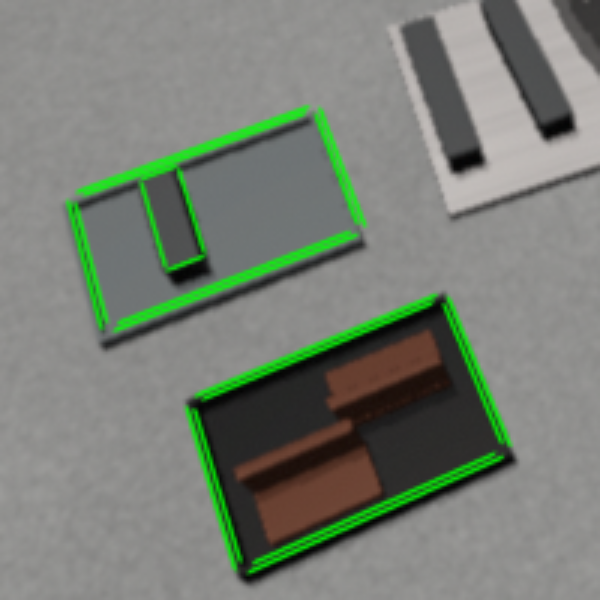

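Tube C lies flat in the short tray and both off-cuts are inside the scrap tray. Tube D is next.

send_rows --moves '[0.0005,-0.0062,0,0,0,0,0.5,0,0,0,0,0,0,0.5,0,0,0.056,0,0,0,0.5,0,0,0.056,0,0,0,0.5,0,0,0,0,0,0,0.5,0,0,0,0,0,0,0,0,0,0,0,0,0,0,0,0,0,0,0,0,0]'

```text
time_s: 21.4
tool_pos: [0.4608, 0.0391, 0.1886]
tool_rot: [[-0.981, 0.196, 0.002], [0.196, 0.981, -0.0], [-0.002, 0.0, -1.0]]
ft_force: [-0.9, -4.1, 12.2]
finger_gap: 0.278
grasp_force: 60.3
```

send_rows --moves '[0,0,0,0,0,0,0,0,0,-0.057,0,0,0,0,0,0,-0.057,0,0,0,0,0,0,0,0,0,-0.0756,0,-0.0014,-0.0928,0,0,0,0,0,-0.0014,-0.0928,0,0,0,0,0,-0.0014,-0.0928,0,0,0,0,0,-0.0014,-0.0928,0,0,0,0,0]'

```text
time_s: 22.4
tool_pos: [0.4486, -0.1475, 0.2452]
tool_rot: [[-0.997, 0.078, 0.001], [0.078, 0.997, -0.0], [-0.001, -0.0, -1.0]]
ft_force: [0.4, -0.6, -0.3]
finger_gap: 0.277
grasp_force: 59.2
```

send_rows --moves '[-0.0014,-0.0928,0,0,0,0,0,-0.0014,-0.0928,0,0,0,0,0,-0.0014,-0.0928,0,0,0,0,0,0,0,0,0,0,0,0,0,0,0.05,0,0,0,0,0,0,0.05,0,0,0,0,0,0,0.012,0,0,0,0,0,0,0,0,0,0,0]'

```text
time_s: 23.4
tool_pos: [0.44, -0.2846, 0.1889]
tool_rot: [[-0.997, 0.078, -0.0], [0.078, 0.997, 0.0], [0.0, 0.0, -1.0]]
ft_force: [-0.4, -0.1, -0.7]
finger_gap: 0.279
grasp_force: 59.3
```

send_rows --moves '[0,0,0.01,0,0,0,0,0,0,0,0,0,0,0,0,0,0,0,0,0,0.45,0,0,0,0,0,0,0.45,0,0,-0.06,0,0,0,0.45,0,0,-0.1,0,0,0,0.45,0,0,-0.1,0,0,0,0.45,0,0,-0.1,0,0,0,0.45]'

```text
time_s: 24.4
tool_pos: [0.4397, -0.2848, 0.3655]
tool_rot: [[-0.997, 0.078, 0.0], [0.078, 0.997, -0.0], [-0.0, -0.0, -1.0]]
ft_force: [0.7, -1.0, -0.6]
finger_gap: 0.444
grasp_force: 0.0
```

send_rows --moves '[0.0,0.11,-0.005,0,0,0,0.45,0.0,0.11,-0.005,0,0,0,0.45,0.0,0.11,-0.005,0,0,0,0.45,0.0,0.11,-0.005,0,0,0,0.45,0.0,0.11,-0.005,0,0,0,0.45,0.0,0.11,-0.005,0,0,0,0.45,0.0,0.11,-0.005,0,0,0,0.45,0,0,0,0,0,0,0.45]'

```text
time_s: 25.4
tool_pos: [0.47, 0.102, 0.3815]
tool_rot: [[-0.997, 0.074, 0.001], [0.074, 0.997, 0.001], [-0.001, 0.001, -1.0]]
ft_force: [1.0, 0.0, 0.0]
finger_gap: 0.449
grasp_force: 0.0
```

Run:
```python
from h import *
s=bot.get_state();print(s["tool_pos"],yawof(s["tool_rot"]))
c,im=snap("wrist","w6"); np.savez("w6.npz",**c)
it=[]
for n,L,x,y in("A",.12,.431,-.142),("B",.12,.440,-.081),("E",.12,.4665,.106):
    p,f=fit2([(c,im)],[box(L,.025,.035)],(x,y,D(-8.2)),None,5.,.006);print(n,p[:2].round(4),np.degrees(p[2]).round(1),round(f,1));it.append(([box(L,.025,.035)],p))
p,f=fit2([(c,im)],tray(.152,.167,.012),(.442,.306,D(3)),None,5.);print("long",p[:2].round(4),np.degrees(p[2]).round(1),round(f,1));it.append((tray(.152,.167,.012),p))
p,f=fit2([(c,im)],[PL],PLATE,None,5.);print("plate",p[:2].round(4),np.degrees(p[2]).round(1),round(f,1));it.append(([PL],p))
p,f=fit2([(c,im)],SE,(.6249,.2656,D(10)),None,5.);print("se",p[:2].round(4),np.degrees(p[2]).round(1),round(f,1));it.append((SE,p))
cv2.imwrite("pics/w6f.png",cv2.resize(overlay(c,im,it),(0,0),fx=1.4,fy=1.4))
```

```text
[0.46995862 0.1020304  0.38153575] 85.77711768722251
A [ 0.4295 -0.1417] -7.2 -47.6
B [ 0.436  -0.0792] -3.7 -53.3
E [0.4641 0.1055] -12.4 -40.5
long [0.4332 0.3081] 2.1 -73.1
plate [ 0.4505 -0.0263] -8.0 -31.6
se [0.6241 0.2657] 10.3 -74.2
```

View pics/w6f.png

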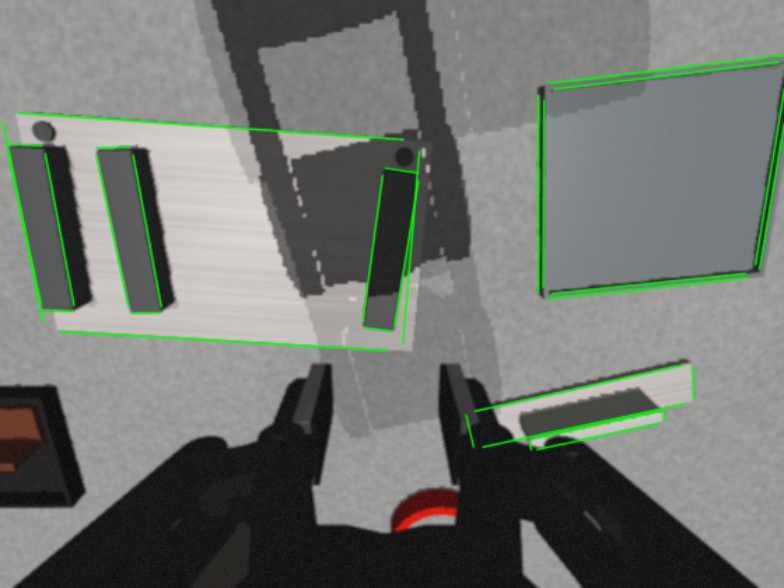

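Only A, B and E remain on the plate. The long tray overlay fits at about (660,190), and the straightedge is still where it was. Long tubes next.

```bash
cat >> h.py <<'E'
LONG=(.4345,.3075,D(2.1))
T.update(A=(.4295,-.1412,-7.3),B=(.4360,-.0795,-4.5),E=(.4641,.1053,-11.8))
E
python3 - <<'E'
from h import *
e=tube("E",LONG,.048); e=tube("B",LONG,0,e); tube("A",LONG,-.048,e)
E
```

```text
turn 1 x az=0.0836
 move 3 x [0.0044, 0.0024, 0.0909]  tot [0.013 0.007 0.273] -> [ 0.464  0.105  0.09  78.2  ]
 move 2 x [0.0000, 0.0000, 0.0570]  tot [0.    0.    0.114] -> [4.64e-01 1.05e-01 3.30e-02 7.82e+01]
 move 2 x [0.0000, 0.0000, -0.0570]  tot [ 0.     0.    -0.114] -> [ 0.464  0.105  0.09  78.2  ]
 turn 2 x az=-0.0772
 move 5 x [0.0089, 0.1005, -0.0000]  tot [ 0.044  0.502 -0.   ] -> [4.33e-01 3.55e-01 9.00e-02 9.21e+01]
 move 2 x [0.0000, 0.0000, 0.0620]  tot [0.    0.    0.124] -> [4.33e-01 3.55e-01 2.80e-02 9.21e+01]
 move 2 x [0.0000, 0.0000, -0.0620]  tot [ 0.     0.    -0.124] -> [4.33e-01 3.55e-01 9.00e-02 9.21e+01]
 turn 1 x az=0.0733
 move 9 x [-0.0083, -0.0963, -0.0000]  tot [-0.075 -0.867 -0.   ] -> [ 4.36e-01 -8.00e-02  9.00e-02  8.55e+01]
 move 2 x [0.0000, 0.0000, 0.0570]  tot [0.    0.    0.114] -> [ 4.36e-01 -8.00e-02  3.30e-02  8.55e+01]
 move 2 x [0.0000, 0.0000, -0.0570]  tot [ 0.     0.    -0.114] -> [ 4.36e-01 -8.00e-02  9.00e-02  8.55e+01]
 turn 1 x az=-0.0733
 move 8 x [-0.0032, 0.0967, -0.0000]  tot [-0.025  0.774 -0.   ] -> [4.34e-01 3.08e-01 9.00e
[... 173 characters left out ...]
.124] -> [4.34e-01 3.08e-01 9.00e-02 9.21e+01]
 turn 1 x az=0.1044
 move 9 x [-0.0116, -0.0990, -0.0000]  tot [-0.104 -0.891 -0.   ] -> [ 0.43  -0.141  0.09  82.7  ]
 move 2 x [0.0000, 0.0000, 0.0570]  tot [0.    0.    0.114] -> [ 4.30e-01 -1.41e-01  3.30e-02  8.27e+01]
 move 2 x [0.0000, 0.0000, -0.0570]  tot [ 0.     0.    -0.114] -> [ 0.43  -0.141  0.09  82.7  ]
 turn 1 x az=-0.1044
 move 8 x [-0.0054, 0.1001, -0.0000]  tot [-0.043  0.8   -0.   ] -> [4.36e-01 2.60e-01 9.00e-02 9.21e+01]
 move 2 x [0.0000, 0.0000, 0.0620]  tot [0.    0.    0.124] -> [4.36e-01 2.60e-01 2.80e-02 9.21e+01]
 move 2 x [0.0000, 0.0000, -0.0620]  tot [ 0.     0.    -0.124] -> [4.36e-01 2.60e-01 9.00e-02 9.21e+01]
```

send_rows --moves '[0,0,0,0,0,0.0836,0.45,0.0044,0.0024,0.0909,0,0,0,0.45,0.0044,0.0024,0.0909,0,0,0,0.45,0.0044,0.0024,0.0909,0,0,0,0.5,0,0,0,0,0,0,0.5,0,0,0.057,0,0,0,0.5,0,0,0.056,0,0,0,0.5,0,0,0,0,0,0,0.5]'

```text
time_s: 26.45
tool_pos: [0.4644, 0.1032, 0.1888]
tool_rot: [[-0.978, 0.209, -0.001], [0.209, 0.978, -0.0], [0.001, -0.0, -1.0]]
ft_force: [-1.0, -0.3, 0.2]
finger_gap: 0.5
grasp_force: 0.0
```

send_rows --moves '[0,0,0,0,0,0,0,0,0,0,0,0,0,0,0,0,0,0,0,0,0,0,0,0,0,0,0,0,0,0,-0.057,0,0,0,0,0,0,-0.057,0,0,0,0,0,0,0,0,0,-0.0772,0,0,0,0,0,0,-0.0772,0]'

```text
time_s: 27.45
tool_pos: [0.4647, 0.1037, 0.2475]
tool_rot: [[-0.999, -0.037, 0.003], [-0.037, 0.999, 0.0], [-0.003, 0.0, -1.0]]
ft_force: [0.6, 0.2, -2.3]
finger_gap: 0.275
grasp_force: 59.8
```

send_rows --moves '[0.0089,0.1005,0,0,0,0,0,0.0089,0.1005,0,0,0,0,0,0.0089,0.1005,0,0,0,0,0,0.0089,0.1005,0,0,0,0,0,0.0089,0.1005,0,0,0,0,0,0,0,0,0,0,0,0,0,0,0.05,0,0,0,0,0,0,0.05,0,0,0,0]'

```text
time_s: 28.45
tool_pos: [0.4341, 0.3539, 0.1965]
tool_rot: [[-0.999, -0.033, 0.002], [-0.033, 0.999, 0.001], [-0.002, 0.001, -1.0]]
ft_force: [0.2, 0.1, -1.8]
finger_gap: 0.276
grasp_force: 60.0
```

send_rows --moves '[0,0,0.024,0,0,0,0,0,0,0,0,0,0,0,0,0,0,0,0,0,0.42,0,0,0,0,0,0,0.42,0,0,-0.06,0,0,0,0.42,0,0,-0.07,0,0,0,0.5,0,0,0,0,0,0.0733,0.5,0,0,0,0,0,0,0.5]'

```text
time_s: 29.45
tool_pos: [0.4338, 0.3542, 0.2491]
tool_rot: [[-0.997, 0.081, 0.001], [0.081, 0.997, 0.001], [-0.001, 0.001, -1.0]]
ft_force: [-0.1, -0.1, -0.7]
finger_gap: 0.496
grasp_force: 0.0
```

send_rows --moves '[-0.0093,-0.1085,0,0,0,0,0.5,-0.0093,-0.1085,0,0,0,0,0.5,-0.0093,-0.1085,0,0,0,0,0.5,-0.0093,-0.1085,0,0,0,0,0.5,-0.0093,-0.1085,0,0,0,0,0.5,-0.0093,-0.1085,0,0,0,0,0.5,-0.0093,-0.1085,0,0,0,0,0.5,-0.0093,-0.1085,0,0,0,0,0.5]'

```text
time_s: 30.45
tool_pos: [0.4349, -0.0832, 0.2481]
tool_rot: [[-0.997, 0.079, -0.0], [0.079, 0.997, 0.0], [0.0, 0.0, -1.0]]
ft_force: [1.6, -0.3, -0.9]
finger_gap: 0.501
grasp_force: 0.0
```

Run:
```python
from h import *
s=bot.get_state();print(s["tool_pos"],yawof(s["tool_rot"]))
plan([T["B"][:2]+(.033,85.5)])
c,im=snap("scene","s7")
p,f=fit2([(c,im)],[box(.12,.025,.029)],loc(LONG,0,.048)+(D(2.1),),None,8.);print(p,np.degrees(p[2]),f)
```

```text
[ 0.43489985 -0.08320834  0.24814996] 85.48321229667565
 move 2 x [-0.0008, 0.0038, 0.0601]  tot [-0.002  0.008  0.12 ] -> [ 4.36e-01 -8.00e-02  3.30e-02  8.55e+01]
[0.43136269 0.35208966 0.02684497] 1.5381034866693457 -36.35891342163086
```

send_rows --moves '[0,0.004,0,0,0,0,0.5,0,0,0.06,0,0,0,0.5,0,0,0.058,0,0,0,0.5,0,0,0,0,0,0,0.5,0,0,0,0,0,0,0,0,0,0,0,0,0,0,0,0,0,0,0,0,0,0,0,0,0,0,0,0]'

```text
time_s: 31.5
tool_pos: [0.4357, -0.0794, 0.1901]
tool_rot: [[-0.997, 0.082, 0.001], [0.082, 0.997, -0.0], [-0.001, -0.0, -1.0]]
ft_force: [0.5, 3.5, 11.1]
finger_gap: 0.281
grasp_force: 60.6
```

send_rows --moves '[0,0,-0.06,0,0,0,0,0,0,-0.058,0,0,0,0,0,0,0,0,0,-0.0733,0,-0.0036,0.1105,0,0,0,0,0,-0.0036,0.1105,0,0,0,0,0,-0.0036,0.1105,0,0,0,0,0,-0.0036,0.1105,0,0,0,0,0,-0.0036,0.1105,0,0,0,0,0]'

```text
time_s: 32.5
tool_pos: [0.435, 0.1988, 0.2488]
tool_rot: [[-0.999, -0.033, 0.001], [-0.033, 0.999, 0.0], [-0.001, 0.0, -1.0]]
ft_force: [1.3, -0.6, -1.6]
finger_gap: 0.278
grasp_force: 59.6
```

send_rows --moves '[-0.0036,0.1105,0,0,0,0,0,-0.0036,0.1105,0,0,0,0,0,0,0,0,0,0,0,0,0,0,0.05,0,0,0,0,0,0,0.05,0,0,0,0,0,0,0,0,0,0,0,0,0,0,0,0,0,0,0,0,0,0,0,0,0]'

```text
time_s: 33.5
tool_pos: [0.4356, 0.3075, 0.1994]
tool_rot: [[-0.999, -0.033, 0.001], [-0.033, 0.999, 0.001], [-0.001, 0.001, -1.0]]
ft_force: [-0.0, -0.6, -0.9]
finger_gap: 0.28
grasp_force: 59.7
```

send_rows --moves '[0,0,0.029,0,0,0,0,0,0,0,0,0,0,0,0,0,0,0,0,0,0.42,0,0,0,0,0,0,0.42,0,0,-0.06,0,0,0,0.42,0,0,-0.07,0,0,0,0.5,0,0,0,0,0,0.1044,0.5,0,0,0,0,0,0,0.5]'

```text
time_s: 34.5
tool_pos: [0.4352, 0.3075, 0.249]
tool_rot: [[-0.992, 0.13, 0.0], [0.13, 0.992, 0.0], [-0.0, 0.0, -1.0]]
ft_force: [0.2, 0.3, -0.2]
finger_gap: 0.5
grasp_force: 0.0
```

send_rows --moves '[-0.013,-0.1114,0,0,0,0,0.5,-0.013,-0.1114,0,0,0,0,0.5,-0.013,-0.1114,0,0,0,0,0.5,-0.013,-0.1114,0,0,0,0,0.5,-0.013,-0.1114,0,0,0,0,0.5,-0.013,-0.1114,0,0,0,0,0.5,-0.013,-0.1114,0,0,0,0,0.5,-0.013,-0.1114,0,0,0,0,0.5]'

```text
time_s: 35.5
tool_pos: [0.4281, -0.1429, 0.2484]
tool_rot: [[-0.992, 0.126, -0.001], [0.126, 0.992, 0.0], [0.001, 0.0, -1.0]]
ft_force: [0.9, 0.3, -0.0]
finger_gap: 0.497
grasp_force: 0.0
```

Run:
```python
from h import *
s=bot.get_state();print(s["tool_pos"],yawof(s["tool_rot"]))
plan([T["A"][:2]+(.033,82.7)])
c,im=snap("scene","s8")
for ly in(0,.048):
    p,f=fit2([(c,im)],[box(.12,.025,.029)],loc(LONG,0,ly)+(D(2.1),),None,8.);print(p,np.degrees(p[2]),f)
```

```text
[ 0.42811543 -0.14291926  0.24838176] 82.75529305828118
 move 2 x [-0.0012, 0.0019, 0.0604]  tot [-0.002  0.004  0.121] -> [ 4.30e-01 -1.41e-01  3.30e-02  8.27e+01]
[0.43242174 0.30982219 0.02723717] 1.5605747355857393 -36.17981719970703
[0.43145862 0.352055   0.02755457] 1.5787605773328972 -36.66102600097656
```

send_rows --moves '[-0.002,0.002,0,0,0,0,0.5,0,0,0.06,0,0,0,0.5,0,0,0.058,0,0,0,0.5,0,0,0,0,0,0,0.5,0,0,0,0,0,0,0,0,0,0,0,0,0,0,0,0,0,0,0,0,0,0,0,0,0,0,0,0]'

```text
time_s: 36.55
tool_pos: [0.43, -0.1402, 0.1906]
tool_rot: [[-0.991, 0.13, 0.001], [0.13, 0.991, -0.0], [-0.001, -0.0, -1.0]]
ft_force: [-1.2, 4.1, 11.9]
finger_gap: 0.28
grasp_force: 60.4
```

send_rows --moves '[0,0,-0.06,0,0,0,0,0,0,-0.058,0,0,0,0,0,0,0,0,0,-0.1044,0,-0.0062,0.1144,0,0,0,0,0,-0.0062,0.1144,0,0,0,0,0,-0.0062,0.1144,0,0,0,0,0,-0.0062,0.1144,0,0,0,0,0,-0.0062,0.1144,0,0,0,0,0]'

```text
time_s: 37.55
tool_pos: [0.4355, 0.1481, 0.2492]
tool_rot: [[-0.999, -0.033, 0.001], [-0.033, 0.999, 0.0], [-0.001, 0.0, -1.0]]
ft_force: [1.3, -0.6, -1.4]
finger_gap: 0.275
grasp_force: 59.4
```

send_rows --moves '[-0.0062,0.1144,0,0,0,0,0,-0.0062,0.1144,0,0,0,0,0,0,0,0,0,0,0,0,0,0,0.03,0,0,0,0,0,0,0.03,0,0,0,0,0,0,0,0,0,0,0,0,0,0,0,0,0,0,0,0,0,0,0,0,0]'

```text
time_s: 38.55
tool_pos: [0.4384, 0.2605, 0.2191]
tool_rot: [[-0.999, -0.033, 0.0], [-0.033, 0.999, 0.0], [-0.0, 0.0, -1.0]]
ft_force: [0.6, -0.3, -1.0]
finger_gap: 0.279
grasp_force: 59.5
```

send_rows --moves '[-0.0,0,0.035,0,0,0,0,0,0,0.031,0,0,0,0,0,0,0,0,0,0,0,0,0,0,0,0,0,0.42,0,0,0,0,0,0,0.42,0,0,-0.06,0,0,0,0.42,0,0,-0.1,0,0,0,0.5,0,0,-0.1,0,0,0,0.5]'

```text
time_s: 39.55
tool_pos: [0.4379, 0.2606, 0.3175]
tool_rot: [[-0.999, -0.033, -0.0], [-0.033, 0.999, -0.0], [0.0, -0.0, -1.0]]
ft_force: [0.3, 0.7, 0.3]
finger_gap: 0.5
grasp_force: 0.0
```

send_rows --moves '[0,0,0,0,0,0.1135,0.5,0,0,0,0,0,0.1135,0.5,0,0,0,0,0,0.1135,0.5,0,0,0,0,0,0.1135,0.5,0,0,0,0,0,0.1135,0.5,0,0,0,0,0,0.1135,0.5,0,0,0,0,0,0.1135,0.5,0,0,0,0,0,0.1135,0.5]'

```text
time_s: 40.55
tool_pos: [0.4381, 0.2606, 0.3163]
tool_rot: [[-0.171, 0.985, 0.0], [0.985, 0.171, 0.0], [0.0, 0.0, -1.0]]
ft_force: [0.2, -0.9, 1.1]
finger_gap: 0.501
grasp_force: 0.0
```

Run:
```python
from h import *
s=bot.get_state();print(s["tool_pos"],yawof(s["tool_rot"]))
plan([(.62,.27,.15,10.4)])
```

```text
[0.43805524 0.26064389 0.31626041] 9.844818918468656
 turn 1 x az=-0.0062
 move 4 x [-0.0118, 0.0903, 0.0056]  tot [-0.047  0.361  0.023] -> [ 0.62  0.27  0.15 10.4 ]
```

send_rows --moves '[0,0,0,0,0,-0.006,0.5,-0.0118,0.0903,0.0056,0,0,0,0.5,-0.0118,0.0903,0.0056,0,0,0,0.5,-0.0118,0.0903,0.0056,0,0,0,0.5,-0.0118,0.0903,0.0056,0,0,0,0.5,0,0,0,0,0,0,0.5,0,0,0,0,0,0,0.5,0,0,0,0,0,0,0.5]'

```text
time_s: 41.55
tool_pos: [0.6191, 0.2711, 0.3048]
tool_rot: [[-0.188, 0.982, -0.001], [0.982, 0.188, -0.0], [-0.0, -0.001, -1.0]]
ft_force: [-0.2, -0.2, -0.1]
finger_gap: 0.501
grasp_force: 0.0
```

Run:
```python
from h import *
s=bot.get_state();print(s["tool_pos"],yawof(s["tool_rot"]))
c,im=snap("wrist","w9"); np.savez("w9.npz",**c); cs,sc=snap("scene","s9")
p,f=fit2([(c,im)],SE,(.6245,.266,D(10.4)),[[0,1,2,3],[0,1,2,3]],6.);print("w",p,np.degrees(p[2]),f)
q,f=fit2([(cs,sc)],SE,(.6245,.266,D(10.4)),None,6.,.03);print("s",q,np.degrees(q[2]),f)
h=np.zeros((420,800,3),np.uint8);h[:,:500]=overlay(c,im,[(SE,p)])[:,30:530];h[:280,500:]=cv2.resize(overlay(cs,sc,[(SE,p)])[60:340,80:380],(300,280));cv2.imwrite("pics/w9f.png",h)
plan([tuple(p[:2])+(.034,np.degrees(p[2]))])
```

```text
[0.61907823 0.27114967 0.30478982] 10.838849703617406
w [0.62497033 0.26633777 0.18843309] 10.796420601441161 -57.62535858154297
s [0.62623712 0.26692895 0.1980174 ] 11.345561398142227 -62.39856719970703
 move 3 x [-0.0039, 0.0031, 0.0773]  tot [-0.012  0.009  0.232] -> [ 0.625  0.266  0.034 10.796]
```

View pics/w9f.png

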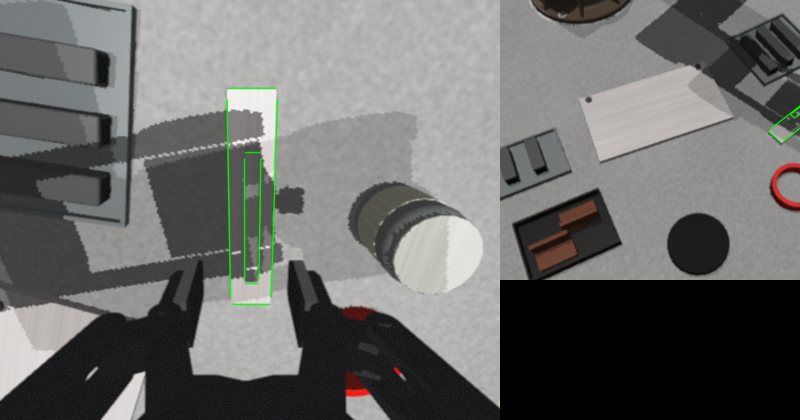

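All tubes are in their trays, and the straightedge fit is tight, with its rib between the fingers. Grasping it by the rib.

send_rows --moves '[-0.012,0.009,0,0,0,0,0.5,0,0,0.09,0,0,0,0.5,0,0,0.09,0,0,0,0.5,0,0,0.05,0,0,0,0.5,0,0,0,0,0,0,0.5,0,0,0,0,0,0,0,0,0,0,0,0,0,0,0,0,0,0,0,0,0]'

```text
time_s: 42.65
tool_pos: [0.6262, 0.2663, 0.1914]
tool_rot: [[-0.186, 0.983, 0.002], [0.983, 0.186, 0.001], [0.0, 0.003, -1.0]]
ft_force: [0.1, -0.4, 8.2]
finger_gap: 0.128
grasp_force: 60.1
```

send_rows --moves '[0,0,0,0,0,0,0,0,0,0,0,0,0,0,0,0,-0.03,0,0,0,0,0,0,-0.06,0,0,0,0,0,0,-0.03,0,0,0,0,0,0,0,0,0,0,0,0,0,0,0,0,0,0,0,0,0,0,0,0,0]'

```text
time_s: 43.65
tool_pos: [0.6252, 0.2659, 0.2486]
tool_rot: [[-0.186, 0.983, -0.002], [0.983, 0.186, -0.001], [-0.0, -0.002, -1.0]]
ft_force: [-1.3, -0.0, -4.0]
finger_gap: 0.128
grasp_force: 58.9
```

```bash
cat > m3.py <<'E'
from h import *
s=bot.get_state();print(s["tool_pos"],yawof(s["tool_rot"]),s["finger_gap"],s["ft_force"],s["ft_torque"])
# plate from all clean scene pictures + first wrist views
cs=bot.get_calibration("scene");R=[]
for f in("scene0","s9"): 
    p,_=fit2([(cs,cv2.imread(f"pics/{f}.png"))],[PL],PLATE,None,3.,.006);print(f,p[:2].round(4),np.degrees(p[2]).round(2))
for f in("w1","w4"):
    p,_=fit2([(dict(np.load(f+".npz")),cv2.imread(f"pics/{f}.png"))],[PL],PLATE,None,3.,.006);print(f,p[:2].round(4),np.degrees(p[2]).round(2))
E
python3 m3.py
```

```text
[0.62515584 0.26588641 0.24859302] 10.71963361416029 0.12841498969409507 [-1.29283011 -0.04247354 -4.04248955] [-0.01272513 -0.03110237 -0.00948751]
scene0 [ 0.4528 -0.0167] -7.84
s9 [ 0.4526 -0.0163] -8.08
w1 [ 0.4516 -0.0173] -8.33
w4 [ 0.4517 -0.0175] -8.14
```

Run:
```python
from h import *
plan([loc(PLATE,.125,0)+(.09,-8.2),loc(PLATE,.112,0)+(.0375,-8.2)])
```

```text
turn 2 x az=0.1051
 move 6 x [-0.1016, -0.0021, 0.0012]  tot [-0.61  -0.012  0.007] -> [ 0.576 -0.035  0.09  -8.2  ]
 move 2 x [-0.0000, -0.0130, 0.0525]  tot [-0.    -0.026  0.105] -> [ 0.563 -0.033  0.038 -8.2  ]
```

send_rows --moves '[0,0,0,0,0,0.1051,0,0,0,0,0,0,0.1051,0,-0.1016,-0.0021,0.0,0,0,0,0,-0.1016,-0.0021,0.0,0,0,0,0,-0.1016,-0.0021,0.0,0,0,0,0,-0.1016,-0.0021,0.0,0,0,0,0,-0.1016,-0.0021,0.0,0,0,0,0,-0.1016,-0.0021,0.0,0,0,0,0]'

```text
time_s: 44.65
tool_pos: [0.5753, -0.0363, 0.2491]
tool_rot: [[0.142, 0.99, -0.001], [0.99, -0.142, 0.0], [-0.0, -0.001, -1.0]]
ft_force: [0.5, 0.1, -3.0]
finger_gap: 0.128
grasp_force: 58.8
```

send_rows --moves '[0,0,0,0,0,0,0,0,0,0,0,0,0,0,0,-0.013,0.04,0,0,0,0,0,-0.013,0.04,0,0,0,0,0,0,0.02,0,0,0,0,0,0,0,0,0,0,0,0,0,0,0,0,0,0,0,0,0,0,0,0,0]'

```text
time_s: 45.65
tool_pos: [0.5634, -0.0329, 0.2003]
tool_rot: [[0.142, 0.99, 0.001], [0.99, -0.142, -0.0], [0.0, 0.001, -1.0]]
ft_force: [-1.3, -0.1, -3.3]
finger_gap: 0.123
grasp_force: 58.8
```

```bash
cat > m4.py <<'E'
from h import *
import sys
tag=sys.argv[1]
s=bot.get_state();t=np.array(s["tool_pos"]);a=yawof(s["tool_rot"])
print(t.round(4),round(a,2),s["finger_gap"],np.round(s["ft_force"],1),np.round(s["ft_torque"],2))
dx,dy=t[0]-PLATE[0],t[1]-PLATE[1];c_,s_=np.cos(PLATE[2]),np.sin(PLATE[2]);print("tool in plate frame",round(c_*dx+s_*dy,4),round(-s_*dx+c_*dy,4))
c,im=snap("wrist",tag);np.savez(tag+".npz",**c)
cs,sc=snap("scene",tag+"s")
zb=max(0,t[2]-.1914);r=[(x0,x1,y0,y1,z+zb) for x0,x1,y0,y1,z in SE];P0=(t[0],t[1],D(a))
for n,v in(("w",(c,im)),("s",(cs,sc))):
    p,f=fit2([v],r,P0,None,3.,.008);q,f2=fit2([v],[PL],PLATE,None,2.,.006)
    dx,dy=p[:2]-q[:2];c_,s_=np.cos(q[2]),np.sin(q[2])
    print(n,"se",p[:2].round(4),np.degrees(p[2]).round(2),"plate",q[:2].round(4),np.degrees(q[2]).round(2),"rel",round(c_*dx+s_*dy,4),round(-s_*dx+c_*dy,4),f)
np.save("p.npy",p)
E
python3 m4.py w10
```

```text
[ 0.5634 -0.0329  0.2003] -8.19 0.12283453366048366 [-1.3 -0.1 -3.3] [-0.   -0.04  0.03]
tool in plate frame 0.1127 0.0004
w se [ 0.5633 -0.0332] -8.19 plate [ 0.4515 -0.0162] -8.25 rel 0.1131 -0.0008 -37.53595733642578
s se [ 0.5634 -0.0313] -6.74 plate [ 0.4519 -0.0164] -8.07 rel 0.1125 0.0009 -53.592201232910156
```

send_rows --moves '[0,0,0.008,0,0,0,0,0,0,0.008,0,0,0,0,0,0,0,0,0,0,0,0,-0.004,0,0,0,0,0,0,-0.004,0,0,0,0,0,0,-0.004,0,0,0,0,0,0,0,0,0,0,0,0,0,0,0,0,0,0,0]'

```text
time_s: 46.75
tool_pos: [0.5571, -0.032, 0.1917]
tool_rot: [[0.143, 0.99, 0.0], [0.99, -0.143, -0.0], [-0.0, 0.0, -1.0]]
ft_force: [0.3, 0.0, -3.1]
finger_gap: 0.128
grasp_force: 58.9
```

send_rows --moves '[0,-0.001,0,0,0,0,0,0,0,0,0,0,0,0,0,-0.001,0,0,0,0,0,0,0,0,0,0,0,0,0,0,0,0,0,0,0,0,0,0,0,0,0,0,0,0,0,0,0,0,0,0,0,0,0,0,0,0]'

```text
time_s: 47.75
tool_pos: [0.556, -0.0319, 0.1917]
tool_rot: [[0.143, 0.99, 0.0], [0.99, -0.143, -0.0], [-0.0, 0.0, -1.0]]
ft_force: [0.4, -0.4, -3.2]
finger_gap: 0.128
grasp_force: 58.9
```

send_rows --moves '[0,-0.001,0,0,0,0,0,0,0,0,0,0,0,0,0,-0.001,0,0,0,0,0,0,0,0,0,0,0,0,0,0,0,0,0,0,0,0,0,0,0,0,0,0,0,0,0,0,0,0,0,0,0,0,0,0,0,0]'

```text
time_s: 48.75
tool_pos: [0.5556, -0.0318, 0.1918]
tool_rot: [[0.143, 0.99, 0.002], [0.99, -0.143, -0.0], [0.0, 0.002, -1.0]]
ft_force: [6.0, -0.3, -6.1]
finger_gap: 0.132
grasp_force: 58.5
```

```bash
python3 m4.py w11
```

```text
[ 0.5556 -0.0318  0.1918] -8.2 0.13228058944604837 [ 6.  -0.3 -6.1] [-0.07 -1.07  0.1 ]
tool in plate frame 0.1048 0.0003
w se [ 0.5555 -0.0322] -7.79 plate [ 0.4514 -0.0121] -8.51 rel 0.1059 -0.0045 -38.09666442871094
s se [ 0.5564 -0.03  ] -7.36 plate [ 0.4514 -0.0162] -8.25 rel 0.1059 0.0013 -52.58652114868164
```

send_rows --moves '[0,0.001,0.001,0,0,0,0,0,0,0.001,0,0,0,0,0,0,0.001,0,0,0,0,0,-0.001,0,0,0,0,0,0,-0.001,0,0,0,0,0,0,0,0,0,0,0,0,0,0,0,0,0,0,0,0,0,0,0,0,0,0]'

```text
time_s: 49.85
tool_pos: [0.5555, -0.0318, 0.1914]
tool_rot: [[0.143, 0.99, 0.003], [0.99, -0.143, -0.0], [0.0, 0.003, -1.0]]
ft_force: [3.0, -1.0, 16.9]
finger_gap: 0.125
grasp_force: 61.9
```

Contact with both the plate and the bench, so I'm releasing.

send_rows --moves '[0,0,0,0,0,0,0.3,0,0,0,0,0,0,0.4,0,0,0,0,0,0,0.4,0,0,-0.04,0,0,0,0.4,0,0,-0.08,0,0,0,0.4,0,0,-0.1,0,0,0,0.4,0,0,-0.1,0,0,0,0.4,0,0,0,0,0,0,0.4]'

```text
time_s: 50.85
tool_pos: [0.5555, -0.0318, 0.3538]
tool_rot: [[0.143, 0.99, 0.006], [0.99, -0.143, -0.001], [0.0, 0.006, -1.0]]
ft_force: [-0.4, 0.1, -1.1]
finger_gap: 0.398
grasp_force: 0.0
```

Run:
```python
from h import *
s=bot.get_state();print(s["tool_pos"])
c,im=snap("wrist","w12"); cs,sc=snap("scene","s12")
F=loc(PLATE,.105,0)+(PLATE[2],)
for n,v in(("w",(c,im)),("s",(cs,sc))):
    p,f=fit2([v],SE,F,None,3.,.006);q,f=fit2([v],[PL],PLATE,None,2.,.004)
    dx,dy=p[:2]-q[:2];c_,s_=np.cos(q[2]),np.sin(q[2]);print(n,p[:2].round(4),np.degrees(p[2]).round(2),q[:2].round(4),np.degrees(q[2]).round(2),"rel",round(c_*dx+s_*dy,4),round(-s_*dx+c_*dy,4))
h=np.zeros((560,800,3),np.uint8);h[:420,:400]=im[:,80:480];h[:560,400:]=cv2.resize(sc[70:350,60:460],(800,560))[:,100:500];cv2.imwrite("pics/w12f.png",h)
```

```text
[ 0.5555077  -0.03175766  0.35376442]
w [ 0.5568 -0.0322] -7.77 [ 0.4508 -0.0177] -8.17 rel 0.107 0.0008
s [ 0.5609 -0.032 ] -6.92 [ 0.4515 -0.0164] -8.0 rel 0.1105 -0.0003
```

View pics/w12f.png

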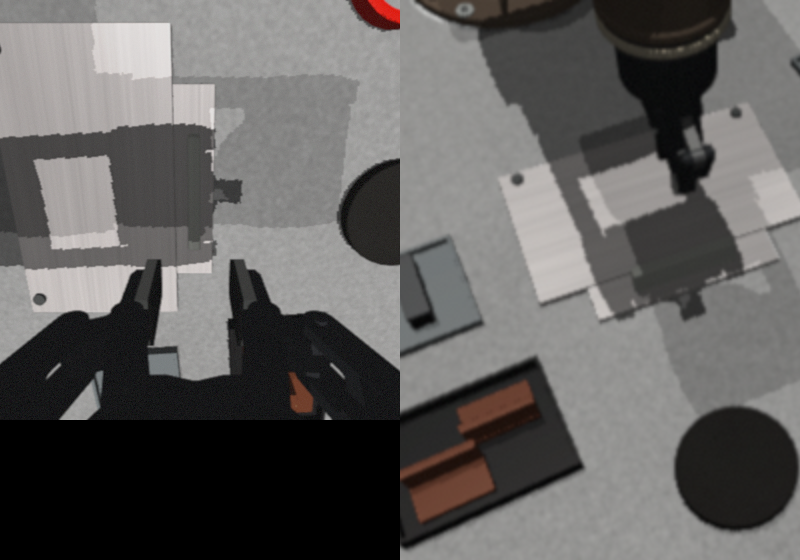

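send_rows --moves '[-0.04,-0.01,0.05,0,0,0,0.4,-0.04,-0.01,0.05,0,0,0,0.4,0,0,0,0,0,0,0.4,0,0,0,0,0,0,0.4,0,0,0,0,0,0,0.4,0,0,0,0,0,0,0.4,0,0,0,0,0,0,0.4,0,0,0,0,0,0,0.4]'

```text
time_s: 51.95
tool_pos: [0.539, -0.0697, 0.3003]
tool_rot: [[0.142, 0.99, 0.0], [0.99, -0.142, -0.0], [-0.0, 0.0, -1.0]]
ft_force: [0.1, 0.4, -0.5]
finger_gap: 0.4
grasp_force: 0.0
```

Run:
```python
from h import *
c,im=snap("wrist","w13"); np.savez("w13.npz",**c)
# rectify in plate frame at z=.009: columns = local x .07...15, rows = local y .12..-.12
s=5000
def rect(z,x0,x1,y0,y1,s):
    P=[loc(PLATE,a,b)+(z,) for a,b in((x0,y1),(x1,y1),(x1,y0),(x0,y0))];w,h=int((x1-x0)*s),int((y1-y0)*s)
    H=cv2.getPerspectiveTransform(np.float32(proj(c,np.array(P))),np.float32([[0,0],[w,0],[w,h],[0,h]]));return cv2.warpPerspective(im,H,(w,h),flags=cv2.INTER_CUBIC)
g=rect(.009,.06,.15,-.12,.16,2100)
uv=proj(c,np.array([loc(PLATE,.085,y)+(.01,) for y in(-.1,0,.1)]));print(uv.round(1))
h=np.zeros((590,800,3),np.uint8);h[:588,:189]=g
x=int(uv[:,0].mean());crop=cv2.resize(im[0:295,max(0,x-75):x+75],(0,0),fx=2,fy=2,interpolation=cv2.INTER_CUBIC);h[:590,200:200+crop.shape[1]]=crop[:590]
h[:420,520:800]=im[:,max(0,x-140):x+140]
cv2.imwrite("pics/w13f.png",h)
G=cv2.cvtColor(g,cv2.COLOR_BGR2GRAY)
for y in range(60,560,40): print(y,G[y-8:y+8,30:90:2].mean(0).astype(int))
```

```text
[[265.9 266.5]
 [264.7 158.6]
 [263.2  19.9]]
60 [0 0 0 0 0 0 0 0 0 0 0 0 0 0 0 0 0 0 0 0 0 0 0 0 0 0 0 0 0 0]
100 [117 118 118 117 118 117 116 116 117 118 107  71  67  76  81  83  84  85
  85  85  86  85  85  85  84  85  85  83  83  84]
140 [213 214 214 214 214 214 214 213 214 217 202 161 203 227 225 224 224 225
 225 225 226 226 224 223 225 225 226 225 222 221]
180 [191 191 191 191 196 197 196 195 196 198 184 149 181 205 206 206 208 211
 212 212 213 211 208 208 208 209 207 209 210 209]
220 [179 180 180 178 178 179 181 181 180 180 164 136 165 193 194 194 194 195
 195 194 195 194 193 187 171 161 155 157 175 189]
260 [178 178 179 177 177 179 181 181 180 180 170 145 167 193 193 192 193 195
 193 192 192 191 191 179 132  82  77 123 173 203]
300 [76 76 76 75 76 75 77 78 76 76 72 68 72 77 77 77 78 79 78 76 77 77 76 77
 77 75 68 67 74 78]
340 [75 76 75 74 74 76 76 77 77 75 72 67 70 76 76 77 77 78 77 76 76 75 75 76
 75 73 68 68 73 77]
380 [74 74 74 74 73 73 75 76 76 76 72 69 71 75 76 76 76 77 76 76 74 75 76 74
 73 72 67 66 72 75]
420 [73 74 72 72 72 73 75 75 74 74 71 68 70 74 76 75 76 76 75 74 73 74 74 73
 74 71 67 67 71 73]
460 [72 73 72 72 71 72 74 74 74 73 70 67 67 71 74 75 76 76 75 75 73 73 74 74
 73 71 69 69 71 75]
500 [100  97  95  95  94  94  95  95  92  91  87  80  86  96 101 101  98  96
  95  95  96  98  96  89  87  86  87  88  88  87]
540 [105 104 104 102 102 103 104 105 105 106 100  88  83  91  98  99  99  99
 100  98  98  99 100  98  97  97  97  99  99  99]
```

View pics/w13f.png

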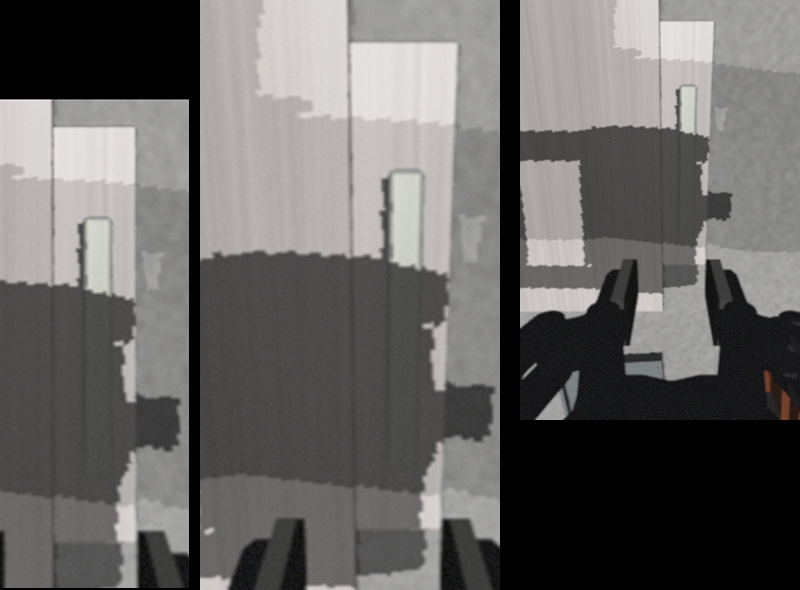

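The seam between plate and straightedge is a thin, even line. The bar's end is at local y ≈ 99.5 mm and its outer edge at x ≈ 124 mm, so it is flush and centred.

```bash
python3 -c "
from station import bot
print(bot.sign_off())"
```

```text
the job is handed in; nothing more can be done
None
```

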